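Clear the holding jig, load the keyed module and slide the clamp home

TASK

The holding jig is obstructed: a small bottle stands in the way of its slide clamp and a green half shell lies in its nest. First move both into the shallow tray, the bottle standing upright, then lay the notched grey module flat in the nest with its cut-out corner at the jig's corner block, and finally slide the clamp fully home over the module. Do not knock the bottle over, and leave the screwdriver and the cutters where they lie.

Things in the scene. Friction and masses are not known exactly. Their poses are not given: they have to be found in the camera images.
- jig: Fixed holding jig: aluminium plate 12 mm thick, x -64 to +210 mm, y -55 to +55 mm in this frame, with a nest of low steel corner locators and a slide clamp at its +x end. Origin on the worktop below the nest's centre; +x runs along the nest's long side to the clamp. Two rails, 12 mm above the plate, centred at y = -48 and +48 mm, x = 64 to 208 mm.
- jig_nest (a point): Centre of the nest's floor (the plate's top, 12 mm above the worktop); axes as the jig's. The nest is open above, inside 96 mm (x) by 60 mm (y); its locators stand 11 mm above the floor, the upper 4 mm sloping at 45 degrees as a lead-in. Both long sides have no wall between x = -25 and +25 mm, for fingers.
- jig_key (a point): Where module_notch lies when the module is seated: x +38, y +20 mm from the nest's centre, 15 mm above its floor, at the steel corner block (the key) that fills the nest's +x +y corner from x = 34.5 and y = 15.5 mm outward, 11 mm high with the same lead-in.
- clamp_knob (a point): Centre of the clamp's upright black knob, 26 mm (jig x) by 16 mm (jig y), 35 mm tall, on a grey crossbar (42 x 106 mm, top 52.5 mm above the worktop). A steel tongue 32 mm wide, 8 mm thick reaches towards the nest: tip 62 mm from the knob's centre, underside 44.5 mm above the worktop. Pinch the knob across its 16 mm or push it. Axes as the jig's.
- clamp (a joint): Travel of the slide clamp in m along the jig's -x direction: 0 = fully open (away from the nest), 0.090 = fully home against its stop, with the tongue 14 mm over the module's end. Friction about 2 N, no spring; it stays where it is left.
- tray: Fixed shallow white plastic tray, 240 mm (its x) by 150 mm (its y), 22 mm high, walls and floor 4 mm thick. Origin on the worktop at the tray's centre. It stands to the robot's left or right of the jig, with the module on the other side. Beyond the right-hand place stands a 0.21 m tall power supply, its nearest corner at x = 0.52, y = -0.42 m from the robot's base.
- bottle_center (a point): Centre (half-way up) of the small clear bottle with a white screw cap, standing upright on the jig's plate between nest and clamp tongue: round body 42 mm across and 74 mm tall, cap 26 mm across, 90 mm tall in all (this point is 45 mm above its foot). z points up along the bottle.
- shell_center (a point): Centre of the green moulded half housing lying open side up in the nest: 27 mm (its x) by 74 mm (its y) by 13 mm high, this point 6.5 mm above its underside. Long side roughly along the nest. Take it across its 27 mm.
- module_center (a point): Centre of the grey control module: a flat grey plastic box 90 mm (its x) by 54 mm (its y) by 30 mm high, about 0.16 kg, lying flat, with a 14 x 14 mm notch through its full height at its +x +y corner and a thin aluminium plate on its top. This point is 15 mm above its underside. Seated properly, its axes are those of the jig. Take it across its 54 mm.
- module_notch (a point): Centre of the module's notch, x = +38, y = +20 mm from the module's centre, half-way up.
- screwdriver: Loose screwdriver with an orange handle, 164 mm long, 20 mm thick, lying beside the module, about 78 mm from its centre line. Its y axis is its length, the handle towards +y. Origin under its middle. To be left alone.
- cutters: Loose side cutters with red handles, 132 x 49 x 11 mm, lying on the other side of the module, about 88 mm from its centre line. Its x axis is its length. Origin under its middle. To be left alone.

How it is judged:
By the outcome, as a careful person would: the job done as asked, in the order asked, and still so for the second after the job is handed in, with the robot touching nothing.
It also fails if it takes over 72 s, if anything falls off the work surface, if the arm or the gripper's body presses on something with over 40 N, if the wrist force passes 120 N, or if a joint passes its speed limit or range.

ROBOT

A 6-joint arm with a two-finger parallel gripper is mounted at the origin on a cart in front of the work surface, level with it; the furniture and walls round the work are solid. World frame = base frame: x ahead of the robot, y to its left, z up, the work surface at z = 0. Lengths are in m, angles in rad, forces in N, time in s.
With the tool pointing down it reaches from about 0.325 to 0.775 m from the base axis. Payload 5.5 kg.
Tool frame: the origin (TCP) lies at the very end of the fingers, on their centre line; the grasp point (between the pads) lies 19 mm behind it; z points along the fingers, x is the direction in which the jaws open and shut, and the axes are right-handed (so a half turn about z gives the same grasp; the last joint's range is limited). The gripper opens to 85 mm and grips with 20 to 120 N. Pads are 22 mm wide; open, the fingers measure 114 mm over their backs; the gripper's body (76 mm by 85 mm) begins 54 mm behind the grasp point. The pads swing forward as they close: fully open they stand 13 mm farther back than shut.
Start: joints at [1.129, 0.091, 1.231, -0, 1.82, -0.057], TCP at [0.225, 0.556, 0.231] pointing down, gripper open.
Joint ranges: [-2.87, 2.87], [-0.86, 2.18], [0.17, 2.46], [-1.51, 4.65], [0.06, 2.69], [-2.65, 2.65]. Speed limits (rad/s): [2.57, 2.57, 3.01, 3.14, 3.14, 3.14].

INTERFACE

Orientations are given as a unit quaternion [w, x, y, z].
In Python, from station import manip, viewer, order gives the robot as it stands.
- The arm moves only by the tool send_rows, never from a script. Its argument "series" is a list that holds one entry, the list of rows, each a list of 5 numbers: the opening, from 0 (shut) to 1 (fully open), then the shift along the world's x, y, z in mm, then the turn about the world's z in rad. A call has exactly 5 rows; each row shifts and turns the pose as measured when the row begins; what a row does not reach is not made up. A row lasts 1/10 s, in which the tool goes at most 50 mm and 8.59 degrees, less where a joint would pass 70% of its speed; a pose out of reach is approached as far as the arm can. A call is refused whole if a number of a shift passes 50 or a number of a turn 0.15, either way. A call with a gripper value outside its range is refused whole. The fingers move at their own pace and stop on an object; "grip_force" is the grip in N (left out, the last holds). Time passes only in rows, so rows that do not move let the fingers close, or fill a call up. It gives the time, the measured TCP pose, the force and the opening at its end, in the units of the state.
- manip.get_state(): the state, without advancing time (a new reading comes with each control period).
- viewer.camera(name): name is "scene" or "top"; returns the picture (384x512x3 uint8, red, green, blue); there is no depth.
- viewer.get_calibration(name): a dict with "fx", "fy", "cx", "cy" (pixels), "k1" (the pictures are not rectified: a ray, as slopes to the right and down, at radius r is drawn at 1 + k1 r^2 times it, then the intrinsics apply), "rvec" (rotation vector, rad) and "tvec" (3), from world to camera coordinates, as OpenCV has them. Camera axes: x right, y down, z forward; pixel columns grow to the right and rows downward; lengths in m; the calibration is good to about 2 mm. A picture is of the moment at which its call begins. get_calibration takes no time and is no camera call.
- order.job_done(): hands the job in, once; it reports no verdict.
The state is a dict: "time": time; "joints": joint angles; "qd": joint speeds; "effort": joint torques, N m; "tool_pos": TCP position; "tool_rot": TCP orientation; "force": force on the tool from outside, world axes, zero at the start; "torque": the same for the moment, N m; "gripper_width": opening from 0.0 (shut) to 1.0 (fully open).
Only numpy, scipy, OpenCV 4.12 (cv2) and the standard library are available. Lean on these libraries where they do the work, as an engineer would, in place of code of your own. Each camera call takes 0.05 s, during which the arm holds its last target.

## Working session

There is one attempt and no reset: what is moved stays moved. The work goes in short steps, Python scripts to look and compute and a tool call to move; the robot and the scene stay as the last step left them, time stands still between calls to the robot, and variables do not carry over. Pictures are saved under pics/ and viewed, and the job is handed in when it is done.

Besides the shell and the picture viewer there is one more tool, called after "Call:" as name(argument=value, ...), one argument or row to a line, values as JSON. send_rows: Moves the arm, as the interface text tells. Its arguments: {"type":"object","properties":{"series":{"type":"array"},"grip_force":{"type":"number"}},"required":["series"]}

```bash
mkdir -p pics; ls
python3 - <<'E'
from station import manip, viewer, order
import cv2
for n in ("scene","top"):
    im=viewer.camera(n); cv2.imwrite(f"pics/{n}0.png",im[:,:,::-1]); print(n,viewer.get_calibration(n))
print(manip.get_state())
E
```

```text
pics
scene {'fx': 469.24048322160724, 'fy': 469.24048322160724, 'cx': 250.99103827911566, 'cy': 185.95101836118633, 'k1': 0.045916248536747424, 'rvec': array([ 2.24298395, -0.61385565,  0.29646047]), 'tvec': array([-0.42285662,  0.22893122,  1.10798918])}
top {'fx': 352.21864749422366, 'fy': 352.21864749422366, 'cx': 255.32525261770206, 'cy': 191.11559819279486, 'k1': -0.09334962275695255, 'rvec': array([ 2.15313599, -2.12857881,  0.1522634 ]), 'tvec': array([0.00574875, 0.52743188, 1.14687225])}
{'time': 0.1, 'joints': array([ 1.12930626e+00,  9.18598388e-02,  1.23178052e+00,  3.52418045e-06,
        1.81980310e+00, -5.66925131e-02]), 'qd': array([ 0.00068551, -0.00371955, -0.00271798, -0.00259707, -0.00115257,
        0.00013226]), 'effort': array([ 1.24696046e-03, -4.60213101e+01, -4.19220650e+01, -1.47865790e-04,
        1.05287583e-02, -6.17252067e-05]), 'tool_pos': array([0.22511127, 0.55589753, 0.23020977]), 'tool_rot': array([ 4.71381540e-04,  8.29267605e-01,  5.58850948e-01, -7.96353128e-04]), 'force': array([0.66670859, 0.23766459, 0.14618178]), 'torque': array([ 0.00650479, -0.03878937, -0.00617041]), 'gripper_width': 0.9974219223556101}
```

View pics/top0.png

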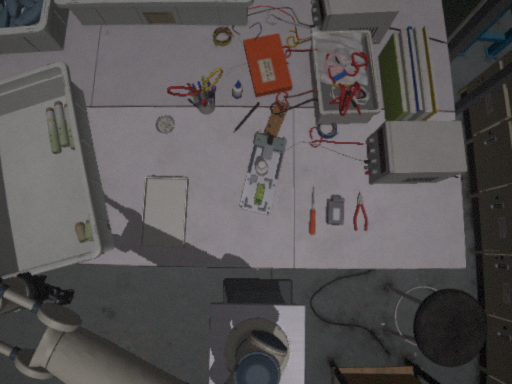

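View pics/scene0.png

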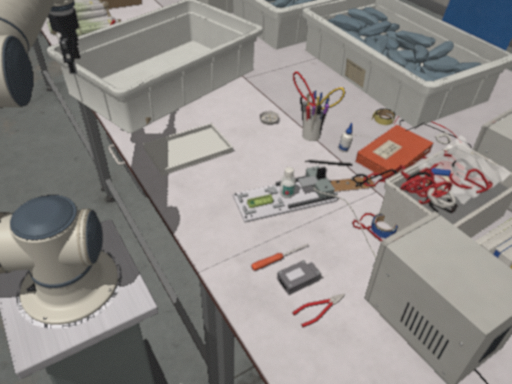

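Create h.py:
```python
import numpy as np, cv2
from station import manip, viewer, order
C={n:viewer.get_calibration(n) for n in("scene","top")}
def ray(n,u,v):
    c=C[n]; a=np.array([(u-c['cx'])/c['fx'],(v-c['cy'])/c['fy']]); p=a.copy()
    for _ in range(30): p=a/(1+c['k1']*(p@p))
    R,_=cv2.Rodrigues(c['rvec']); return -R.T@c['tvec'], R.T@np.array([p[0],p[1],1])
def px(n,u,v,z):
    o,d=ray(n,u,v); return (o+d*(z-o[2])/d[2])
def proj(n,P):
    c=C[n];P=np.atleast_2d(np.array(P,float)); R,_=cv2.Rodrigues(c['rvec']); q=P@R.T+c['tvec']; s=q[:,:2]/q[:,2:]
    s=s*(1+c['k1']*(s**2).sum(1,keepdims=True)); return s*c['fx']+[c['cx'],c['cy']]
def tri(pt,ps):
    A=0;b=0
    for n,(u,v) in(("top",pt),("scene",ps)):
        o,d=ray(n,u,v);d=d/np.linalg.norm(d);M=np.eye(3)-np.outer(d,d);A=A+M;b=b+M@o
    return np.linalg.solve(A,b)
def crop(n,name,x0,x1,y0,y1,k,src=None):
    im=viewer.camera(n) if src is None else cv2.imread(src)[:,:,::-1]
    c=cv2.resize(im[y0:y1,x0:x1],None,fx=k,fy=k,interpolation=cv2.INTER_CUBIC)[:,:,::-1].copy()
    for u in range((x0+19)//20*20,x1,20): cv2.putText(c,str(u),(int((u+.5-x0)*k)-10,10),0,.35,(0,0,255),1);cv2.line(c,(int((u+.5-x0)*k),12),(int((u+.5-x0)*k),18),(0,0,255),1)
    for v in range((y0+19)//20*20,y1,20): cv2.putText(c,str(v),(0,int((v+.5-y0)*k)+4),0,.35,(0,0,255),1);cv2.line(c,(24,int((v+.5-y0)*k)),(30,int((v+.5-y0)*k)),(0,0,255),1)
    cv2.imwrite("pics/"+name,c)
def st():
    s=manip.get_state(); R=cv2.Rodrigues
    w,x,y,z=s['tool_rot']; ang=np.arctan2(2*(x*y+w*z),1-2*(y*y+z*z))
    print("t %.2f"%s['time'],"pos",(s['tool_pos']*1000).round(1),"jawang %.4f"%ang,"g %.3f"%s['gripper_width'],"F",s['force'].round(1),"j",s['joints'].round(2))
```

```text
(no output)
```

The top view shows the tray at about (165,210), the jig at (263,175), the module at (336,210), the screwdriver at (312,212) and the cutters at (361,212). I'll enlarge these.

Run:
```python
from h import *
crop("top","t1.png",230,300,125,220,8,"pics/top0.png")
crop("top","t2.png",300,380,180,240,9,"pics/top0.png")
crop("scene","s1.png",225,345,160,225,6,"pics/scene0.png")
crop("scene","s2.png",240,350,235,330,6,"pics/scene0.png")
crop("top","t3.png",135,195,170,250,7,"pics/top0.png")
```

```text
(no output)
```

View pics/t1.png

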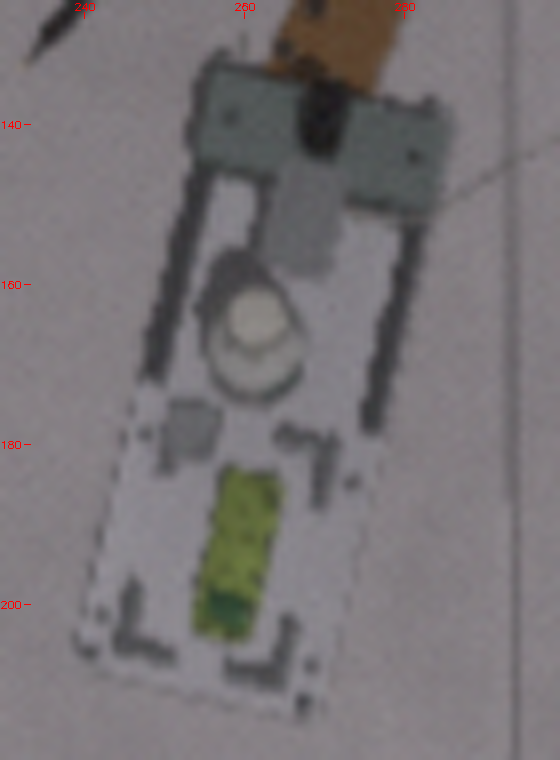

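View pics/t2.png

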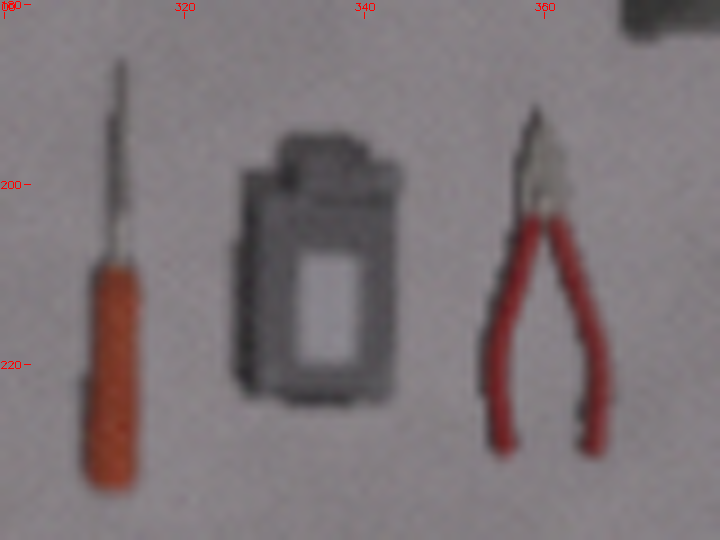

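View pics/s1.png

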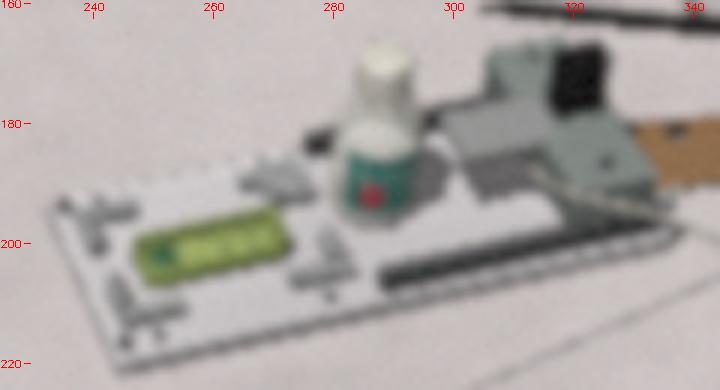

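View pics/s2.png

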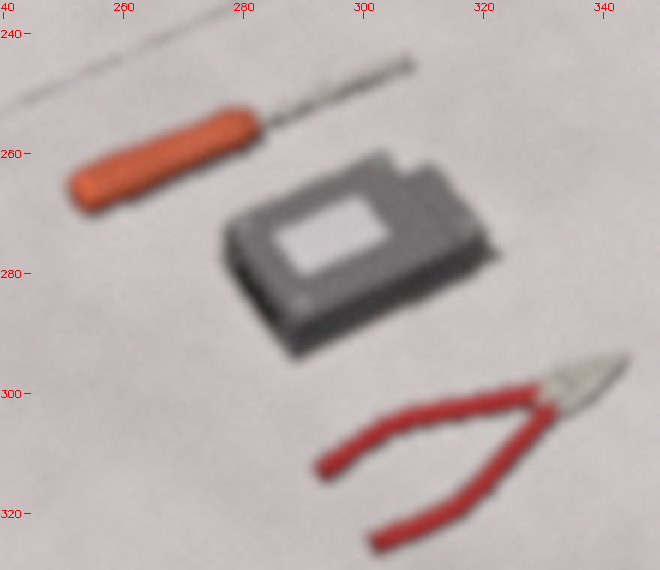

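View pics/t3.png

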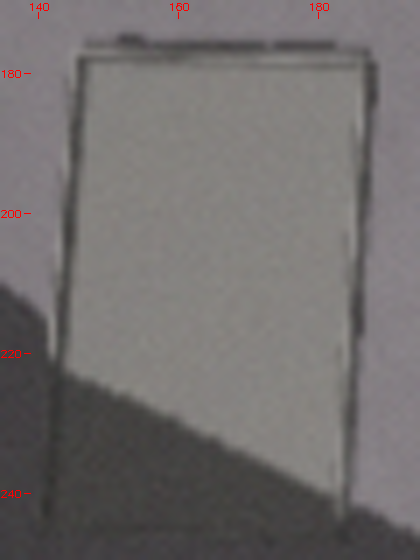

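```bash
cat > fit.py <<'E'
from h import *
from scipy.optimize import least_squares
def T(p,L):
    c,s=np.cos(p[2]),np.sin(p[2]); L=np.array(L,float)/1000
    return np.c_[p[0]+c*L[:,0]-s*L[:,1],p[1]+s*L[:,0]+c*L[:,1],L[:,2]]
def fit(corr,p0):
    f=lambda p: np.concatenate([(proj(n,T(p,[L]))[0]-uv) for n,uv,L in corr])
    r=least_squares(f,p0,loss='soft_l1'); print("pose",(r.x[:2]*1000).round(1),"th %.4f"%r.x[2]); print(r.fun.reshape(-1,2).round(1).tolist()); return r.x
def t1(x,y,x0,y0,k): return np.array([x/k+x0-.5,y/k+y0-.5])
def overlay(src,n,name,polys,x0,x1,y0,y1,k):
    im=cv2.imread(src); c=cv2.resize(im[y0:y1,x0:x1],None,fx=k,fy=k,interpolation=cv2.INTER_CUBIC)
    for P in polys:
        q=((proj(n,P)+.5-[x0,y0])*k).round().astype(int); cv2.polylines(c,[q],False,(0,255,255),1)
    cv2.imwrite("pics/"+name,c)
def box(p,x0,x1,y0,y1,z): return T(p,[(x0,y0,z),(x1,y0,z),(x1,y1,z),(x0,y1,z),(x0,y0,z)])
def jigpolys(p,cl=0):
    d=box(p,-64,210,-55,55,12)
    return [d,box(p,-64,210,-55,55,0),box(p,34.5,48,15.5,30,23),box(p,-48,48,-30,30,12),T(p,[(64,-48,24),(208,-48,24)]),T(p,[(64,48,24),(208,48,24)])]
def modpolys(p,z=0):
    o=[(-45,-27),(45,-27),(45,13),(31,13),(31,27),(-45,27),(-45,-27)]
    return [T(p,[(a,b,z+30) for a,b in o]),T(p,[(a,b,z) for a,b in o])]
E
cat > f1.py <<'E'
from fit import *
A=lambda x,y:t1(x,y,230,125,8)
B=lambda x,y:t1(x,y,225,160,6)
j=[("top",A(75,655),(-64,55,12)),("top",A(305,718),(-64,-55,12)),("top",A(150,382),(64,48,24)),("top",A(372,432),(64,-48,24)),
("scene",B(45,208),(-64,55,12)),("scene",B(118,370),(-64,-55,0)),("scene",B(684,232),(210,-55,0)),("scene",B(385,280),(64,-48,24))]
pj=fit(j,[.55,0,0])
A=lambda x,y:t1(x,y,300,180,9)
B=lambda x,y:t1(x,y,240,235,6)
m=[("top",A(395,400),(-45,-27,30)),("top",A(262,400),(-45,27,30)),("top",A(395,160),(45,-27,30)),("top",A(280,135),(45,13,30)),
("scene",B(225,235),(-45,27,30)),("scene",B(295,357),(-45,-27,0)),("scene",B(380,152),(31,27,30)),("scene",B(435,165),(45,13,30)),("scene",B(490,240),(45,-27,30))]
pm=fit(m,[.45,-.2,0])
np.save("pj.npy",pj);np.save("pm.npy",pm)
overlay("pics/top0.png","top","o1.png",jigpolys(pj),230,300,125,220,8)
overlay("pics/scene0.png","scene","o2.png",jigpolys(pj),225,345,160,225,6)
overlay("pics/top0.png","top","o3.png",modpolys(pm),300,380,180,240,9)
overlay("pics/scene0.png","scene","o4.png",modpolys(pm),240,350,235,330,6)
A=lambda x,y:t1(x,y,230,125,8)
B=lambda x,y:t1(x,y,225,160,6)
print("cap",tri(A(258,312),B(385,58))*1000, "capz102 top",px("top",*A(258,312),.102)*1000,"scene",px("scene",*B(384,57),.102)*1000)
for q in ((235,470),(280,480),(195,630),(250,640)): print("shell",px("top",*A(*q),.025)*1000)
for q in ((140,265),(155,285),(290,240),(275,210)): print("shellS",px("scene",*B(*q),.025)*1000)
print("knob", px("top",*A(320,90),.0875)*1000, "knobS",px("scene",*B(592,52),.0875)*1000)
A=lambda x,y:t1(x,y,135,170,7)
for q in ((80,45),(372,55),(345,530),(45,520)): print("tray",px("top",*A(*q),.022)*1000)
E
python3 f1.py
```

```text
pose [525.5   3.1] th -0.2169
[[-0.8, 0.9], [1.7, 0.3], [0.3, -1.0], [-0.3, -1.0], [0.5, -1.2], [0.3, 1.7], [-2.0, 3.3], [-0.3, -1.5]]
pose [ 466.4 -263. ] th -0.0179
[[1.0, -0.2], [-0.2, -0.6], [0.8, -0.0], [2.0, 2.4], [-0.3, -1.8], [-0.2, 2.4], [0.4, -0.3], [-0.6, -0.7], [0.1, -1.4]]
cap [607.32766922  -7.88818193 102.20087831] capz102 top [608.29049866  -8.3516714  102.        ] scene [606.46037522  -6.62788379 102.        ]
shell [5.56821576e+02 9.28613034e-02 2.50000000e+01]
shell [552.69661505 -19.180039    25.        ]
shell [487.81188562  16.33320485  25.        ]
shell [483.80918316  -7.02575026  25.        ]
shellS [4.83286320e+02 1.71738708e-01 2.50000000e+01]
shellS [482.54608095 -14.30842472  25.        ]
shellS [551.45718376 -20.21519803  25.        ]
shellS [5.56402153e+02 1.77174734e-01 2.50000000e+01]
knob [706.22071369 -33.3555079   87.5       ] knobS [702.58897451 -37.87738015  87.5       ]
tray [579.16855528 393.18160732  22.        ]
tray [575.41469994 246.30418219  22.        ]
tray [343.21803982 250.45694614  22.        ]
tray [345.1338875  397.55046207  22.        ]
```

View pics/o1.png

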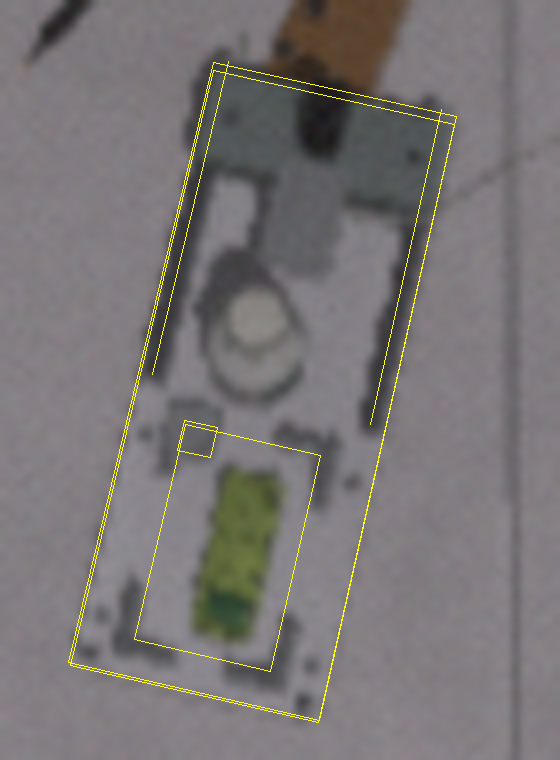

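View pics/o2.png

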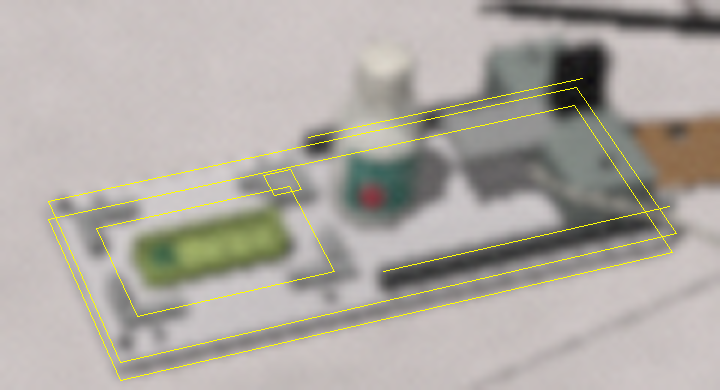

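View pics/o3.png

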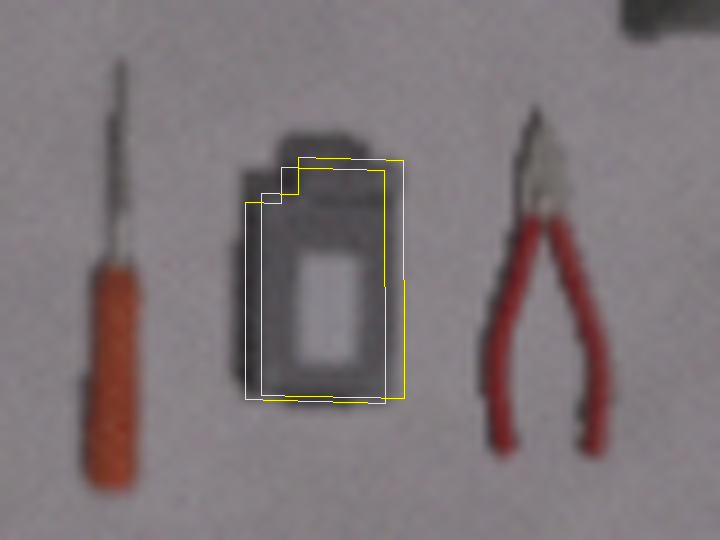

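View pics/o4.png

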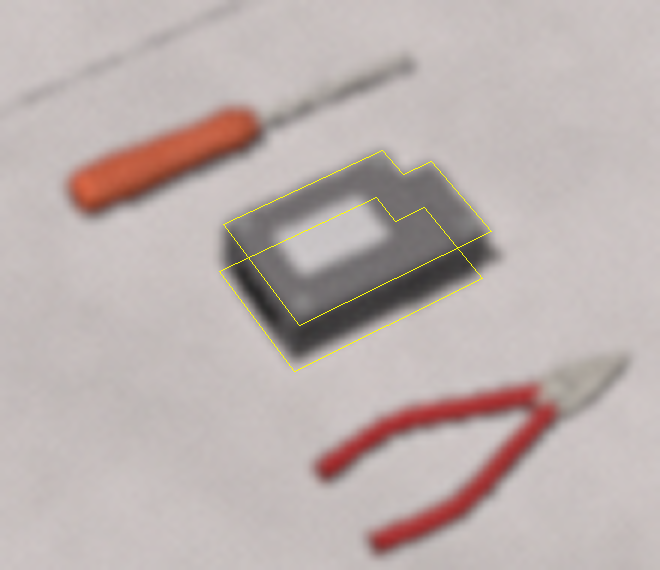

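Run:
```python
import cv2,numpy as np
def c(src,name,x0,x1,y0,y1,k):
    im=cv2.imread(src)[y0:y1,x0:x1].astype(float); lo,hi=np.percentile(im,1),np.percentile(im,99)
    im=np.clip((im-lo)/(hi-lo),0,1)**.6*255
    im=cv2.resize(im.astype(np.uint8),None,fx=k,fy=k,interpolation=cv2.INTER_LANCZOS4)
    cv2.imwrite("pics/"+name,im)
c("pics/top0.png","c1.png",320,350,188,228,14)
c("pics/scene0.png","c2.png",272,327,255,300,14)
c("pics/scene0.png","c3.png",230,300,180,225,11)
```

```text
(no output)
```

View pics/c1.png

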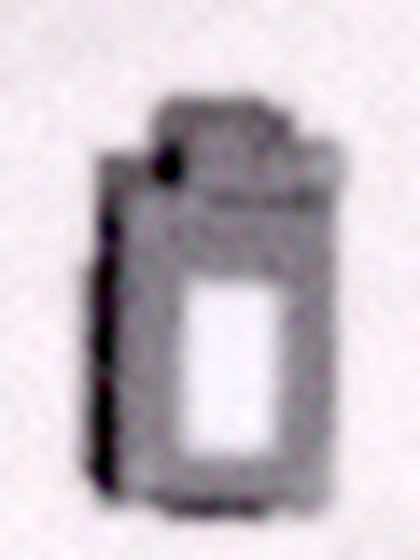

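View pics/c2.png

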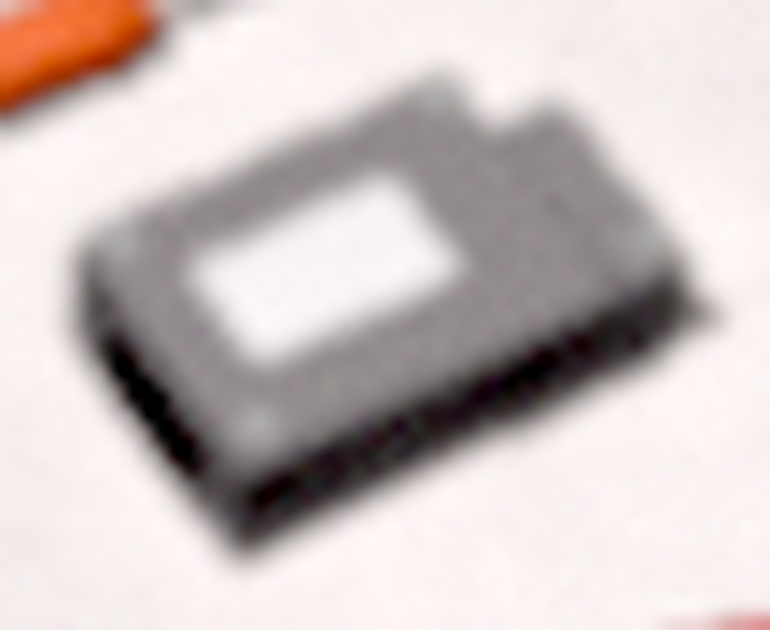

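View pics/c3.png

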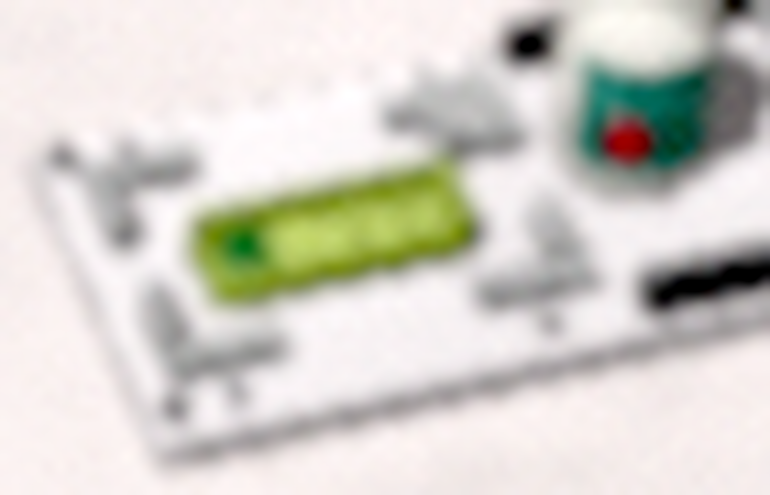

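Run:
```python
from h import *
A=lambda x,y:(x/8+229.5,y/8+124.5)
B=lambda x,y:(x/11+229.5,y/11+179.5)
print("shell top-cam",[ (px("top",*A(*q),.025)*1000).round(1)[:2].tolist() for q in ((222,468),(285,480),(255,642),(193,628))])
print("shell scene",[ (px("scene",*B(*q),.025)*1000).round(1)[:2].tolist() for q in ((195,215),(222,290),(475,225),(450,158))])
st(); print(C and -cv2.Rodrigues(C['top']['rvec'])[0].T@C['top']['tvec'])
```

```text
shell top-cam [[557.6, 5.7], [552.7, -21.3], [483.0, -9.2], [488.7, 17.2]]
shell scene [[491.2, 16.7], [483.3, -9.7], [550.1, -21.5], [558.0, 2.3]]
t 0.10 pos [225.1 555.9 230.2] jawang 1.1860 g 0.997 F [0.7 0.2 0.1] j [ 1.13  0.09  1.23  0.    1.82 -0.06]
[0.35144457 0.00265085 1.21244096]
```

Call:
send_rows(
  series=[
    [[1,28,-41,0,0.08],[1,28,-41,0,0.08],[1,28,-41,0,0],[1,28,-41,0,0],[1,28,-41,0,0]],
  ],
  grip_force=40,
)

```text
time: 0.6
tool_pos: [0.3624, 0.3495, 0.2245]
tool_rot: [0.001, 0.776, 0.63, -0.005]
force: [1.0, 0.9, 0.6]
gripper_width: 1.002
```

Call:
send_rows(
  series=[
    [[1,27,-40,0,0],[1,27,-40,0,0],[1,27,-40,0,0],[1,27,-40,0,0],[1,27,-40,0,0]],
  ],
)

```text
time: 1.1
tool_pos: [0.4999, 0.1404, 0.2226]
tool_rot: [0.001, 0.776, 0.631, -0.006]
force: [0.3, 0.7, 0.2]
gripper_width: 1.001
```

Call:
send_rows(
  series=[
    [[1,27,-40,0,0],[1,27,-40,0,0],[1,27,-40,0,0],[1,25,-33,0,0],[1,0,0,0,0]],
  ],
)

```text
time: 1.6
tool_pos: [0.6095, -0.025, 0.218]
tool_rot: [-0.001, 0.778, 0.628, -0.008]
force: [-0.4, -0.1, -0.9]
gripper_width: 0.997
```

Run:
```python
from h import *
st()
crop("scene","s5.png",190,345,60,225,3.6 and 4)
crop("top","t5.png",220,300,80,220,4)
st()
```

```text
t 1.60 pos [609.5 -25.  218. ] jawang 1.3586 g 0.997 F [-0.4 -0.1 -0.9] j [-0.09  0.13  1.21 -0.01  1.81 -1.45]
t 1.70 pos [608.1 -21.5 219.1] jawang 1.3617 g 0.997 F [-0.   0.5 -0.5] j [-0.09  0.12  1.22 -0.01  1.81 -1.45]
```

View pics/s5.png

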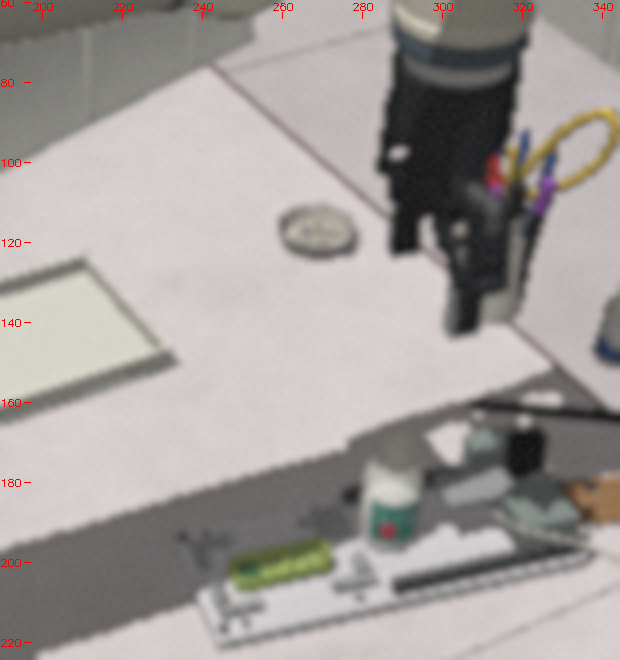

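View pics/t5.png

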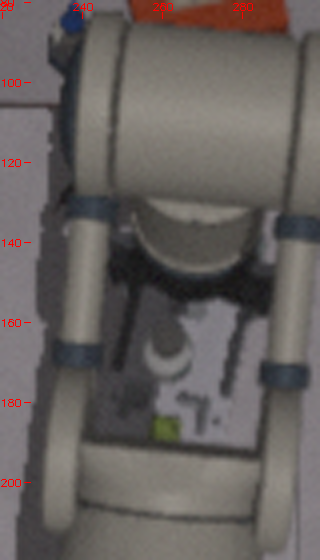

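Run:
```python
from h import *
for s in (-1,1):
  for d in (.0425,.057):
    for w in (-.011,.011):
      P=[.608+s*d*.208-w*.978,-.0215+s*d*.978+w*.208,.232]; print(s,d,w,proj("scene",P)[0].round(1))
```

```text
-1 0.0425 -0.011 [307.1 141.3]
-1 0.0425 0.011 [298.8 143. ]
-1 0.057 -0.011 [309.5 144.8]
-1 0.057 0.011 [301.2 146.5]
1 0.0425 -0.011 [293.6 122.4]
1 0.0425 0.011 [285.6 123.9]
1 0.057 -0.011 [291.4 119.4]
1 0.057 0.011 [283.5 120.8]
```

Call:
send_rows(
  series=[
    [[1,0,13,-20,0],[1,0,1,-30,0],[1,0,0,-25,0],[1,0,0,-10,0],[1,0,0,0,0]],
  ],
)

```text
time: 2.2
tool_pos: [0.6059, -0.0007, 0.1345]
tool_rot: [-0.001, 0.775, 0.632, -0.005]
force: [0.3, -0.6, -0.3]
gripper_width: 1.002
```

```bash
python3 -c "
from h import *
st()"
```

```text
t 2.20 pos [605.9  -0.7 134.5] jawang 1.3684 g 1.002 F [ 0.3 -0.6 -0.3] j [-0.05  0.12  1.37 -0.01  1.66 -1.42]
```

Call:
send_rows(
  series=[
    [[1,1,-7,0,-0.01],[1,0,0,0,0],[1,0,0,-15,0],[1,0,0,0,0],[1,0,0,0,0]],
  ],
)

```text
time: 2.7
tool_pos: [0.6086, -0.0076, 0.124]
tool_rot: [0.002, 0.778, 0.628, -0.002]
force: [0.4, -0.0, 0.6]
gripper_width: 1.001
```

Call:
send_rows(
  series=[
    [[1,-1,0,-25,0],[1,0,0,-25,0],[1,0,0,-20,0],[1,0,0,-10,0],[1,0,0,0,0]],
  ],
)

```text
time: 3.2
tool_pos: [0.6088, -0.008, 0.0442]
tool_rot: [0.003, 0.778, 0.628, -0.0]
force: [-0.8, 0.4, -0.5]
gripper_width: 0.997
```

Call:
send_rows(
  series=[
    [[0.8,0,0,-4,0],[0.65,0,0,0,0],[0.58,0,0,0,0],[0.54,0,0,0,0],[0.5,0,0,0,0]],
  ],
  grip_force=30,
)

```text
time: 3.7
tool_pos: [0.6111, -0.0081, 0.0445]
tool_rot: [0.005, 0.778, 0.628, 0.002]
force: [0.4, 0.1, -0.2]
gripper_width: 0.497
```

Call:
send_rows(
  series=[
    [[0.3,0,0,0,0],[0.3,0,0,0,0],[0.3,0,0,0,0],[0.3,0,0,0,0],[0.3,0,0,0,0]],
  ],
)

```text
time: 4.2
tool_pos: [0.6112, -0.0081, 0.0448]
tool_rot: [0.006, 0.778, 0.628, 0.002]
force: [1.0, -0.3, 0.9]
gripper_width: 0.469
```

Run:
```python
from h import *
st()
crop("scene","s6.png",230,345,100,225,5)
```

```text
t 4.20 pos [611.2  -8.1  44.8] jawang 1.3578 g 0.469 F [ 1.  -0.3  0.9] j [-0.07  0.15  1.49 -0.01  1.48 -1.42]
```

View pics/s6.png

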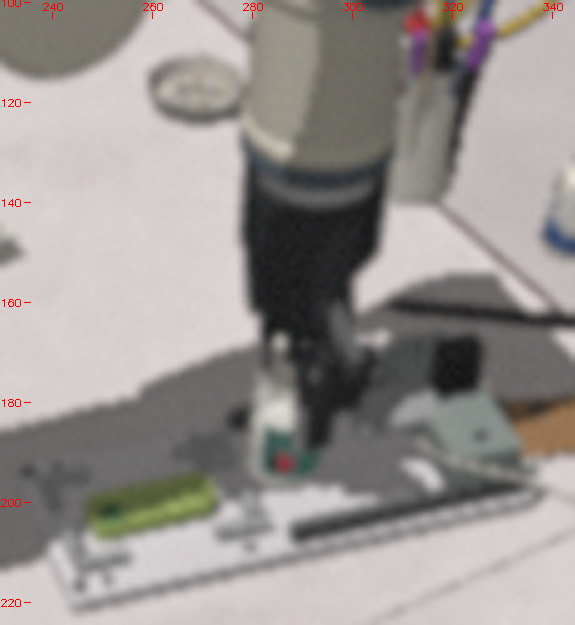

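Call:
send_rows(
  series=[
    [[0.3,0,0,8,0],[0.3,0,0,15,0],[0.3,0,0,20,0],[0.3,0,0,20,0],[0.3,0,0,15,0]],
  ],
)

```text
time: 4.75
tool_pos: [0.6094, -0.008, 0.126]
tool_rot: [0.004, 0.778, 0.628, 0.0]
force: [0.2, 0.3, -0.9]
gripper_width: 0.465
```

Run:
```python
from h import *
crop("scene","s7.png",230,345,100,225,5)
st()
```

```text
t 4.80 pos [610.6  -8.  129.3] jawang 1.3578 g 0.467 F [ 0.7 -0.1  2.1] j [-0.07  0.11  1.39 -0.01  1.63 -1.42]
```

View pics/s7.png

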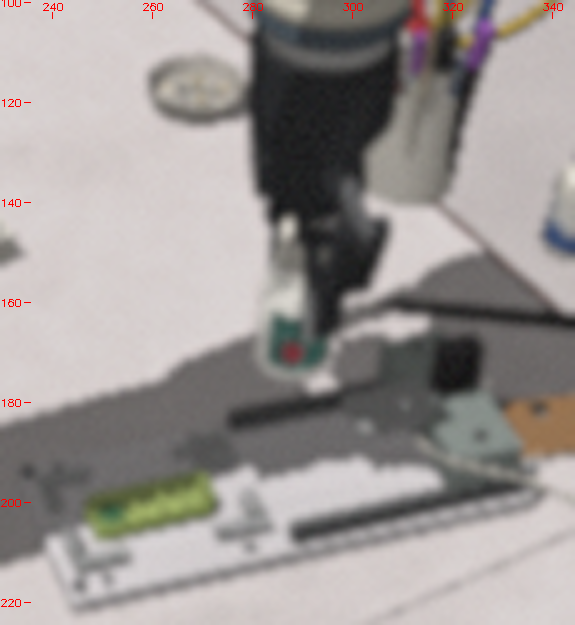

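The bottle is lifted upright, with its body at about (290,165). Next I'll carry it over the tray.

Call:
send_rows(
  series=[
    [[0.3,-6,20,0,0],[0.3,-10,36,0,0],[0.3,-11,40,0,0],[0.3,-11,40,0,0],[0.3,-11,40,0,0]],
  ],
)

```text
time: 5.3
tool_pos: [0.5624, 0.1673, 0.1336]
tool_rot: [0.009, 0.781, 0.624, 0.004]
force: [0.9, 1.4, -0.3]
gripper_width: 0.466
```

Call:
send_rows(
  series=[
    [[0.3,-11,40,0,0],[0.3,-11,40,0,0],[0.3,-10,35,0,0],[0.3,-5,18,0,0],[0.3,0,0,0,0]],
  ],
)

```text
time: 5.8
tool_pos: [0.5208, 0.3109, 0.1349]
tool_rot: [0.008, 0.779, 0.626, 0.006]
force: [0.3, -0.4, -2.2]
gripper_width: 0.466
```

Call:
send_rows(
  series=[
    [[0.3,0,0,-25,0],[0.3,0,0,-25,0],[0.3,0,0,-22,0],[0.3,0,0,-12,0],[0.3,0,0,-3,0]],
  ],
)

```text
time: 6.3
tool_pos: [0.5225, 0.3091, 0.0481]
tool_rot: [0.009, 0.779, 0.626, 0.008]
force: [0.5, 0.0, -0.9]
gripper_width: 0.468
```

Run:
```python
from h import *
crop("scene","s8.png",140,270,60,185,5)
st()
```

```text
t 6.35 pos [522.5 309.1  48.1] jawang 1.3537 g 0.472 F [ 0.2  0.2 -1.2] j [ 0.49  0.14  1.51 -0.02  1.48 -0.87]
```

View pics/s8.png

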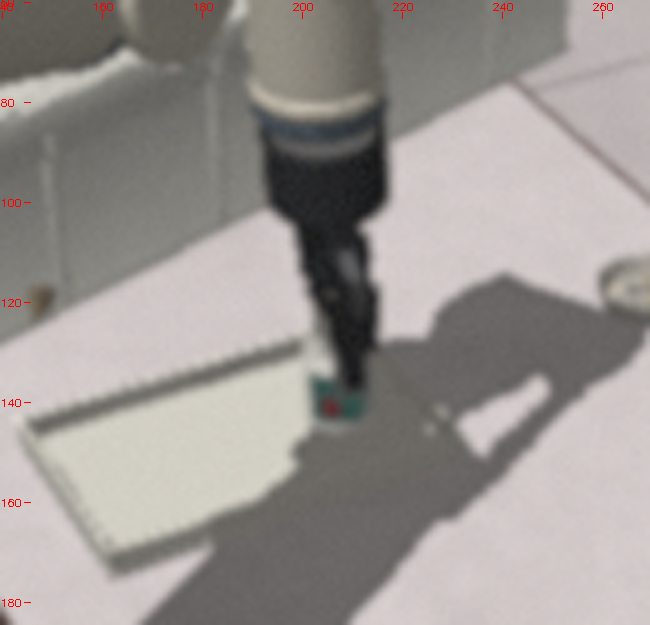

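Call:
send_rows(
  series=[
    [[0.3,0,0,-5,0],[0.3,0,0,-3,0],[0.3,0,0,-2,0],[0.3,0,0,0,0],[0.3,0,0,0,0]],
  ],
)

```text
time: 6.85
tool_pos: [0.5249, 0.3094, 0.0419]
tool_rot: [0.01, 0.78, 0.626, 0.011]
force: [-0.7, -0.4, -1.6]
gripper_width: 0.465
```

Call:
send_rows(
  series=[
    [[0.3,0,0,-1,0],[0.3,0,0,0,0],[0.3,0,0,-1,0],[0.3,0,0,0,0],[0.3,0,0,0,0]],
  ],
)

```text
time: 7.35
tool_pos: [0.5252, 0.3098, 0.0406]
tool_rot: [0.01, 0.78, 0.626, 0.012]
force: [-0.1, -0.6, -0.3]
gripper_width: 0.47
```

Call:
send_rows(
  series=[
    [[0.3,0,0,-3,0],[0.3,0,0,-2,0],[0.3,0,0,0,0],[0.3,0,0,0,0],[0.3,0,0,0,0]],
  ],
)

```text
time: 7.85
tool_pos: [0.5262, 0.3098, 0.0371]
tool_rot: [0.011, 0.78, 0.626, 0.013]
force: [0.4, 0.5, 1.3]
gripper_width: 0.465
```

Call:
send_rows(
  series=[
    [[0.3,0,0,-2,0],[0.3,0,0,0,0],[0.3,0,0,-1,0],[0.3,0,0,0,0],[0.3,0,0,0,0]],
  ],
)

```text
time: 8.35
tool_pos: [0.5274, 0.3098, 0.0371]
tool_rot: [0.012, 0.78, 0.626, 0.014]
force: [-0.3, -0.5, 2.8]
gripper_width: 0.473
```

Call:
send_rows(
  series=[
    [[0.52,0,0,0,0],[0.55,0,0,0,0],[0.6,0,0,0,0],[0.75,0,0,0,0],[1,0,0,0,0]],
  ],
)

```text
time: 8.85
tool_pos: [0.5267, 0.3098, 0.0352]
tool_rot: [0.011, 0.78, 0.626, 0.013]
force: [-0.0, 0.5, 0.2]
gripper_width: 0.896
```

Call:
send_rows(
  series=[
    [[1,0,0,0,0],[1,0,0,15,0],[1,0,0,35,0],[1,0,0,40,0],[1,0,0,40,0]],
  ],
)

```text
time: 9.35
tool_pos: [0.5223, 0.3075, 0.1631]
tool_rot: [0.01, 0.78, 0.626, 0.006]
force: [0.7, 0.5, -0.5]
gripper_width: 1.004
```

Run:
```python
from h import *
crop("scene","s9.png",140,270,60,185,5)
st()
```

```text
t 9.40 pos [524.7 308.7 172.7] jawang 1.3531 g 1.000 F [-0.2 -0.1  6.5] j [ 0.49  0.09  1.34 -0.02  1.69 -0.87]
```

View pics/s9.png

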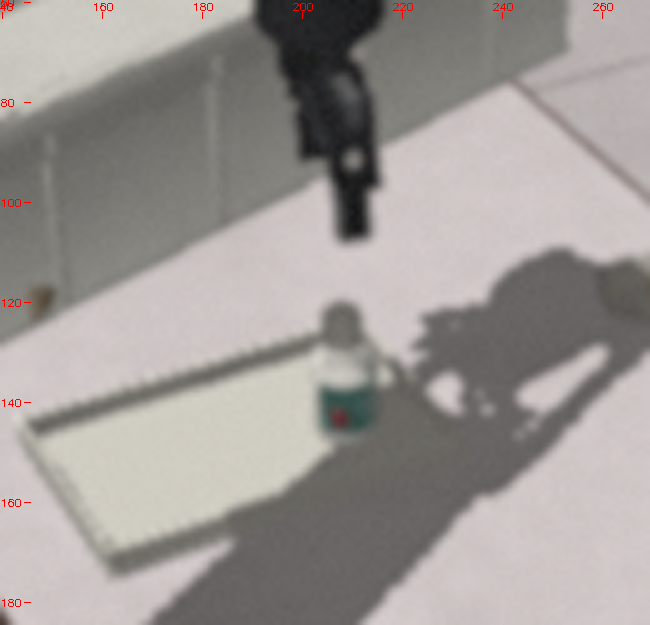

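The bottle stands upright in the tray at about (208,130). Now the shell.

Call:
send_rows(
  series=[
    [[1,-1,-25,0,0.01],[1,0,-42,0,0.01],[1,0,-45,-10,0],[1,0,-45,-10,0],[1,0,-45,-10,0]],
  ],
)

```text
time: 9.9
tool_pos: [0.5259, 0.1076, 0.1567]
tool_rot: [0.014, 0.77, 0.638, 0.023]
force: [1.2, 0.1, -0.1]
gripper_width: 0.996
```

Call:
send_rows(
  series=[
    [[1,0,-45,-10,0],[1,0,-32,-10,0],[1,0,-10,-5,0],[1,0,0,0,0],[1,0,0,0,0]],
  ],
)

```text
time: 10.4
tool_pos: [0.5258, 0.0128, 0.1357]
tool_rot: [0.017, 0.772, 0.635, 0.026]
force: [0.6, 0.2, 0.8]
gripper_width: 1.003
```

```bash
python3 -c "
from h import *
st()"
```

```text
t 10.40 pos [525.8  12.8 135.7] jawang 1.3777 g 1.003 F [0.6 0.2 0.8] j [-0.05 -0.16  1.65  0.01  1.6  -1.42]
```

```bash
cat >> h.py <<'E'
def st():
    s=manip.get_state(); w,x,y,z=s['tool_rot']; ang=np.arctan2(2*(x*y+w*z),1-2*(y*y+z*z))
    zv=np.array([2*(x*z+w*y),2*(y*z-w*x)]); a=s['joints'][0]; r=np.array([np.cos(a),np.sin(a)])
    print("t %.2f"%s['time'],"pos",(s['tool_pos']*1000).round(1),"jaw %.4f"%ang,"g %.3f"%s['gripper_width'],"F",s['force'].round(1),"tilt xy",zv.round(4),"radial %.4f"%(zv@r),"tang %.4f"%(zv@[-r[1],r[0]]),"R %.1f"%(1000*np.hypot(*s['tool_pos'][:2])))
E
python3 -c "
from h import *
st()"
```

```text
t 10.40 pos [525.8  12.8 135.7] jaw 1.3777 g 1.003 F [0.6 0.2 0.8] tilt xy [0.0605 0.0068] radial 0.0601 tang 0.0096 R 526.0
```

Call:
send_rows(
  series=[
    [[1,-5,-14,0,0],[1,0,0,30,0],[1,0,0,0,0],[1,0,0,-30,0],[1,0,0,0,0]],
  ],
)

```text
time: 10.9
tool_pos: [0.5211, 0.0017, 0.139]
tool_rot: [0.018, 0.769, 0.638, 0.027]
force: [-0.8, -0.2, -1.3]
gripper_width: 1.002
```

```bash
python3 -c "
from h import *
st()"
```

```text
t 10.90 pos [521.1   1.7 139. ] jaw 1.3865 g 1.002 F [-0.8 -0.2 -1.3] tilt xy [0.0643 0.0075] radial 0.0636 tang 0.0120 R 521.1
```

Call:
send_rows(
  series=[
    [[1,0,-4,-25,0],[1,0,0,-25,0],[1,0,0,-25,0],[1,0,0,-15,0],[1,0,0,-5,0]],
  ],
)

```text
time: 11.4
tool_pos: [0.5231, -0.0006, 0.0476]
tool_rot: [0.02, 0.767, 0.64, 0.03]
force: [-0.1, -0.3, 0.4]
gripper_width: 1.0
```

Run:
```python
from h import *
crop("scene","s10.png",225,320,125,225,6)
st()
```

```text
t 11.45 pos [523.   -0.6  47.4] jaw 1.3918 g 1.002 F [ 0.8  0.6 -0.5] tilt xy [0.0718 0.0073] radial 0.0711 tang 0.0127 R 523.0
```

View pics/s10.png

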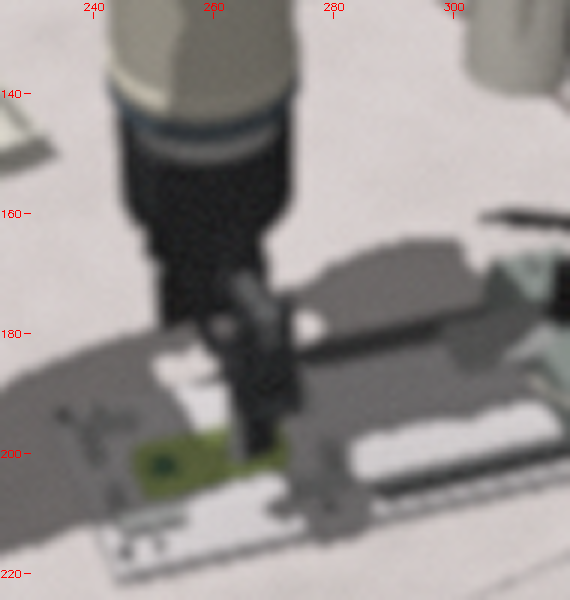

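Call:
send_rows(
  series=[
    [[1,-2,-1,-12,0],[0.8,0,0,-12,0],[0.6,0,0,-7,0],[0.5,0,0,-3,0],[0.5,0,0,0,0]],
  ],
)

```text
time: 11.95
tool_pos: [0.5227, -0.0017, 0.0141]
tool_rot: [0.022, 0.767, 0.641, 0.032]
force: [-0.0, -0.5, 0.7]
gripper_width: 0.501
```

Call:
send_rows(
  series=[
    [[0.4,0,0,-2,0],[0.3,0,0,0,0],[0.2,0,0,0,0],[0.15,0,0,0,0],[0.15,0,0,0,0]],
  ],
  grip_force=35,
)

```text
time: 12.45
tool_pos: [0.5238, -0.002, 0.0137]
tool_rot: [0.023, 0.767, 0.64, 0.033]
force: [-0.2, -0.1, -0.2]
gripper_width: 0.301
```

Call:
send_rows(
  series=[
    [[0.15,0,0,10,0],[0.15,0,0,25,0],[0.15,0,0,35,0],[0.15,0,0,30,0],[0.15,0,0,20,0]],
  ],
)

```text
time: 12.95
tool_pos: [0.5203, -0.0014, 0.1358]
tool_rot: [0.02, 0.767, 0.641, 0.03]
force: [-0.2, -0.1, -0.1]
gripper_width: 0.304
```

Run:
```python
from h import *
crop("scene","s11.png",225,320,105,225,5)
st()
```

```text
t 13.00 pos [521.8  -1.5 139.8] jaw 1.3925 g 0.304 F [ 0.5 -0.7  2.6] tilt xy [0.0772 0.0073] radial 0.0764 tang 0.0132 R 521.8
```

View pics/s11.png

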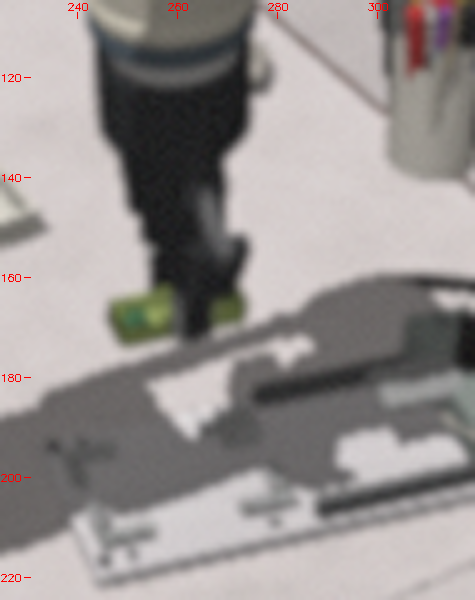

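Call:
send_rows(
  series=[
    [[0.15,-9,25,0,0],[0.15,-15,40,0,0],[0.15,-16,43,0,0],[0.15,-16,43,0,0],[0.15,-16,43,0,0]],
  ],
)

```text
time: 13.5
tool_pos: [0.45, 0.1932, 0.1449]
tool_rot: [0.025, 0.77, 0.636, 0.035]
force: [0.4, 0.5, 0.0]
gripper_width: 0.31
```

Call:
send_rows(
  series=[
    [[0.15,-16,43,0,0],[0.15,-15,40,0,0],[0.15,-10,28,0,0],[0.15,-3,10,-10,0],[0.15,0,0,-20,0]],
  ],
)

```text
time: 14.0
tool_pos: [0.4017, 0.3247, 0.1187]
tool_rot: [0.025, 0.768, 0.639, 0.04]
force: [-0.3, -0.4, -0.7]
gripper_width: 0.303
```

```bash
python3 -c "
from h import *
st()"
```

```text
t 14.00 pos [401.7 324.7 118.7] jaw 1.3895 g 0.303 F [-0.3 -0.4 -0.7] tilt xy [0.0927 0.0132] radial 0.0821 tang -0.0451 R 516.6
```

Call:
send_rows(
  series=[
    [[0.15,3,-3,-30,0],[0.15,0,0,-30,0],[0.15,0,0,-20,0],[0.15,0,0,-10,0],[0.15,0,0,-5,0]],
  ],
)

```text
time: 14.5
tool_pos: [0.4041, 0.3183, 0.0163]
tool_rot: [0.025, 0.768, 0.639, 0.038]
force: [-1.0, 0.5, 0.6]
gripper_width: 0.303
```

Run:
```python
from h import *
crop("scene","s12.png",130,250,70,190,5)
st()
```

```text
t 14.55 pos [403.8 318.1  15.8] jaw 1.3892 g 0.299 F [ 0.  -0.4 -2.1] tilt xy [0.0894 0.0085] radial 0.0772 tang -0.0459 R 514.0
```

View pics/s12.png

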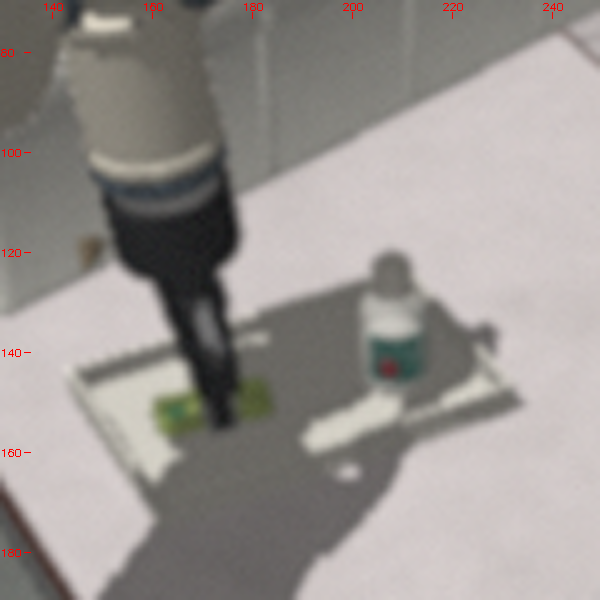

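Bottle upright at (208,135), shell at (172,151) inside the tray. Lowering the last 9 mm and releasing.

Call:
send_rows(
  series=[
    [[0.15,0,0,-6,0],[0.15,0,0,-4,0],[0.15,0,0,-2,0],[0.15,0,0,-1,0],[0.45,0,0,0,0]],
  ],
)

```text
time: 15.05
tool_pos: [0.4061, 0.3191, 0.0056]
tool_rot: [0.026, 0.768, 0.639, 0.04]
force: [-0.2, 0.3, 0.2]
gripper_width: 0.444
```

Call:
send_rows(
  series=[
    [[0.6,0,0,0,0],[0.6,0,0,0,0],[0.6,0,0,30,0],[0.6,0,0,45,0],[0.6,0,0,45,0]],
  ],
)

```text
time: 15.55
tool_pos: [0.4019, 0.3163, 0.121]
tool_rot: [0.025, 0.768, 0.639, 0.033]
force: [0.5, 1.0, -0.4]
gripper_width: 0.6
```

Run:
```python
from h import *
crop("scene","s13.png",130,250,70,190,5)
st()
```

```text
t 15.60 pos [404.8 318.3 130.8] jaw 1.3891 g 0.596 F [2.  0.5 6.7] tilt xy [0.0933 0.011 ] radial 0.0818 tang -0.0461 R 514.9
```

View pics/s13.png

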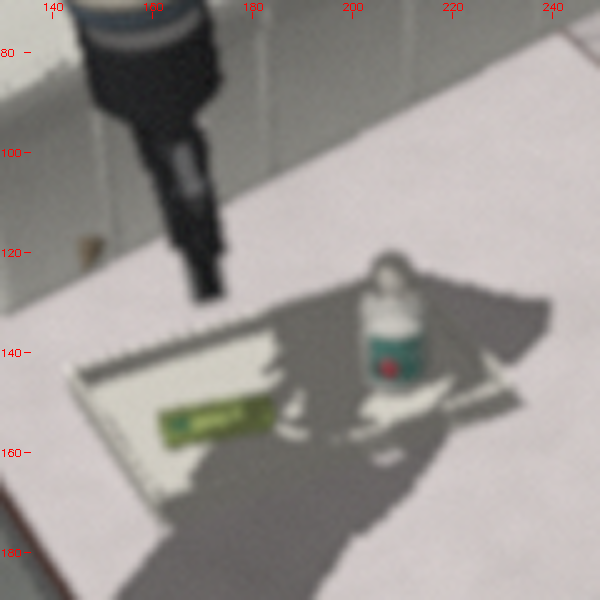

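Call:
send_rows(
  series=[
    [[1,2,-15,15,-0.149],[1,3,-30,10,-0.149],[1,3,-30,0,-0.149],[1,3,-30,0,-0.149],[1,3,-30,0,-0.149]],
  ],
)

```text
time: 16.1
tool_pos: [0.4204, 0.1834, 0.1635]
tool_rot: [0.039, 0.949, 0.311, 0.034]
force: [0.8, -0.4, -0.1]
gripper_width: 1.001
```

Call:
send_rows(
  series=[
    [[1,3,-30,0,-0.149],[1,3,-30,0,-0.149],[1,3,-30,0,-0.149],[1,3,-30,0,-0.149],[1,3,-30,0,-0.149]],
  ],
)

```text
time: 16.6
tool_pos: [0.4359, 0.028, 0.1648]
tool_rot: [0.049, 0.997, -0.059, 0.02]
force: [0.1, 0.2, -0.1]
gripper_width: 1.0
```

```bash
python3 -c "
from h import *
st()"
```

```text
t 16.60 pos [435.9  28.  164.8] jaw -0.1151 g 1.000 F [ 0.1  0.2 -0.1] tilt xy [ 0.0344 -0.0993] radial 0.0279 tang -0.1014 R 436.7
```

Call:
send_rows(
  series=[
    [[1,3,-29,0,-0.149],[1,3,-29,0,-0.149],[1,3,-29,0,-0.149],[1,3,-29,0,-0.149],[1,3,-29,0,-0.149]],
  ],
)

```text
time: 17.1
tool_pos: [0.4514, -0.1232, 0.1657]
tool_rot: [0.053, 0.906, -0.42, 0.003]
force: [1.1, -0.9, 0.6]
gripper_width: 0.995
```

Call:
send_rows(
  series=[
    [[1,3,-29,0,-0.149],[1,3,-29,0,-0.149],[1,3,-29,0,-0.149],[1,3,-29,0,-0.14],[1,1,-10,0,-0.07]],
  ],
)

```text
time: 17.6
tool_pos: [0.4649, -0.2569, 0.1656]
tool_rot: [0.051, 0.716, -0.696, -0.013]
force: [-0.1, -0.5, -0.5]
gripper_width: 0.998
```

```bash
python3 -c "
from h import *
st()"
```

```text
t 17.60 pos [ 464.9 -256.9  165.6] jaw -1.5389 g 0.998 F [-0.1 -0.5 -0.5] tilt xy [-0.0888 -0.0554] radial -0.0504 tang -0.0917 R 531.2
```

Call:
send_rows(
  series=[
    [[1,0,0,0,0],[1,0,0,0,0],[1,0,0,0,0],[1,0,0,0,0],[1,0,0,0,0]],
  ],
)

```text
time: 18.1
tool_pos: [0.465, -0.2562, 0.1653]
tool_rot: [0.051, 0.718, -0.694, -0.013]
force: [0.3, 0.5, -0.1]
gripper_width: 1.002
```

```bash
python3 -c "
from h import *
st();print(manip.get_state()['joints'].round(3))"
```

```text
t 18.10 pos [ 465.  -256.2  165.3] jaw -1.5344 g 1.002 F [ 0.3  0.5 -0.1] tilt xy [-0.0882 -0.0552] radial -0.0501 tang -0.0912 R 531.0
[-0.509 -0.049  1.492 -0.093  1.748  1.014]
```

Call:
send_rows(
  series=[
    [[1,0,0,-30,0],[1,0,0,-30,0],[1,0,0,-20,0],[1,0,0,-5,0],[1,0,0,0,0]],
  ],
)

```text
time: 18.6
tool_pos: [0.4663, -0.2538, 0.0808]
tool_rot: [0.05, 0.72, -0.692, -0.01]
force: [-0.1, 0.3, 0.1]
gripper_width: 1.0
```

```bash
python3 -c "
from h import *
st();print(manip.get_state()['joints'].round(3))"
```

```text
t 18.60 pos [ 466.3 -253.8   80.8] jaw -1.5281 g 1.000 F [-0.1  0.3  0.1] tilt xy [-0.0826 -0.0583] radial -0.0441 tang -0.0910 R 530.9
[-0.504 -0.027  1.622 -0.091  1.592  1.026]
```

Call:
send_rows(
  series=[
    [[1,1,-8,0,-0.06],[1,0,0,-15,0],[1,0,0,-15,0],[1,0,0,0,0],[1,0,0,0,0]],
  ],
)

```text
time: 19.1
tool_pos: [0.4689, -0.2615, 0.0522]
tool_rot: [-0.049, -0.7, 0.712, 0.009]
force: [1.0, -0.9, 0.2]
gripper_width: 0.999
```

Run:
```python
from h import *
crop("scene","s14.png",240,360,200,330,5)
st()
```

```text
t 19.15 pos [ 468.8 -261.3   52. ] jaw -1.5849 g 1.000 F [ 0.   0.7 -0.6] tilt xy [-0.0817 -0.0553] radial -0.0438 tang -0.0884 R 536.7
```

View pics/s14.png

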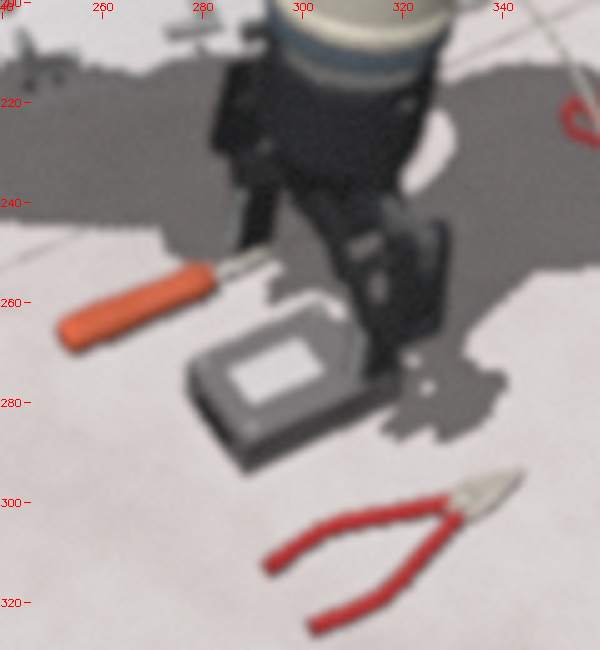

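Run:
```python
from h import *
for s in(-1,1):
  print(s,[proj("scene",[.470+w,-.2613+s*.05-(-.0007 if s<0 else 0), .065+s*.003])[0].round(1).tolist() for w in(-.011,.011)])
```

```text
-1 [[309.9, 279.9], [317.8, 275.9]]
1 [[285.1, 248.5], [292.7, 244.9]]
```

Call:
send_rows(
  series=[
    [[1,-2,0,-15,0],[1,0,0,-15,0],[1,0,0,-10,0],[1,0,0,-5,0],[1,0,0,-2,0]],
  ],
)

```text
time: 19.65
tool_pos: [0.4663, -0.2609, 0.0009]
tool_rot: [-0.049, -0.701, 0.712, 0.009]
force: [-0.2, -0.9, 0.2]
gripper_width: 1.004
```

Run:
```python
from h import *
crop("scene","s15.png",240,360,200,330,5)
st()
```

```text
t 19.70 pos [ 466.1 -260.9    0.7] jaw -1.5840 g 1.002 F [ 0.2  0.5 -0.5] tilt xy [-0.082 -0.055] radial -0.0441 tang -0.0884 R 534.2
```

View pics/s15.png

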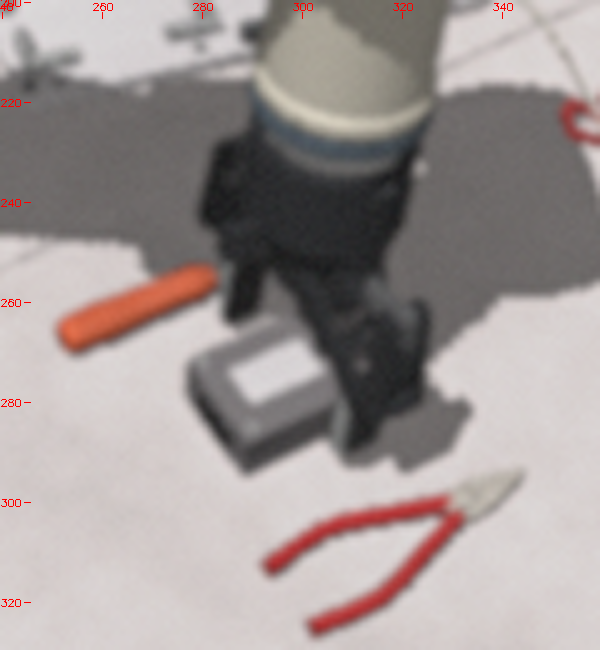

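Call:
send_rows(
  series=[
    [[0.9,0,0,4,0],[0.75,0,0,0,0],[0.68,0,0,0,0],[0.64,0,0,0,0],[0.55,0,0,0,0]],
  ],
  grip_force=45,
)

```text
time: 20.2
tool_pos: [0.4674, -0.2618, 0.0073]
tool_rot: [-0.048, -0.701, 0.712, 0.007]
force: [0.3, -1.1, -2.1]
gripper_width: 0.625
```

Call:
send_rows(
  series=[
    [[0.5,0,0,0,0],[0.5,0,0,0,0],[0.5,0,0,3,0],[0.5,0,0,15,0],[0.5,0,0,20,0]],
  ],
)

```text
time: 20.7
tool_pos: [0.4648, -0.26, 0.0428]
tool_rot: [-0.049, -0.701, 0.712, 0.012]
force: [0.5, 0.5, -1.3]
gripper_width: 0.625
```

Run:
```python
from h import *
crop("scene","s16.png",240,360,200,330,5)
st()
```

```text
t 20.75 pos [ 466.6 -261.1   47.4] jaw -1.5841 g 0.627 F [ 0.9 -1.9  0.7] tilt xy [-0.0808 -0.0556] radial -0.0428 tang -0.0883 R 534.7
```

View pics/s16.png

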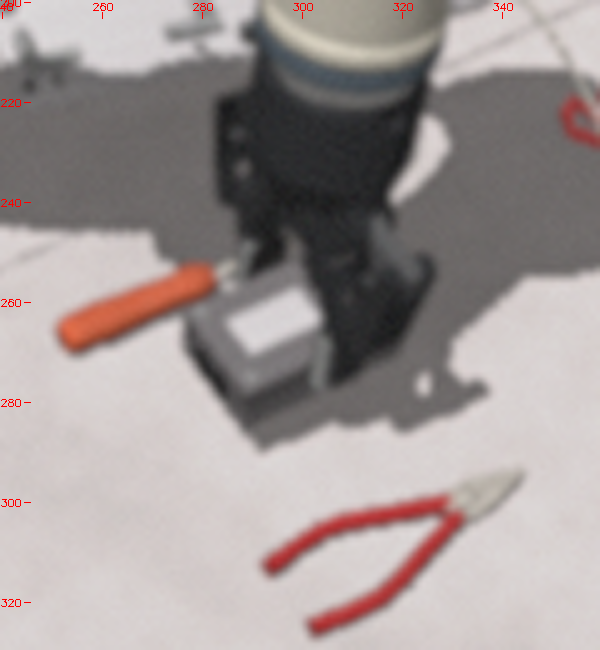

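Call:
send_rows(
  series=[
    [[0.5,0,0,30,0],[0.5,5,20,25,-0.05],[0.5,9,38,10,-0.05],[0.5,9,42,0,-0.05],[0.5,9,42,0,-0.05]],
  ],
)

```text
time: 21.25
tool_pos: [0.4991, -0.1199, 0.1199]
tool_rot: [-0.046, -0.62, 0.783, 0.01]
force: [-0.2, -1.0, -2.4]
gripper_width: 0.624
```

Call:
send_rows(
  series=[
    [[0.5,9,42,0,0],[0.5,9,38,0,0],[0.5,5,22,0,0],[0.5,1,8,0,0],[0.5,0,0,0,0]],
  ],
)

```text
time: 21.75
tool_pos: [0.525, -0.0006, 0.1238]
tool_rot: [-0.043, -0.622, 0.782, 0.009]
force: [-0.7, -0.2, -1.8]
gripper_width: 0.626
```

```bash
python3 -c "
from h import *
st()"
```

```text
t 21.75 pos [525.   -0.6 123.8] jaw -1.7962 g 0.626 F [-0.7 -0.2 -1.8] tilt xy [-0.0776 -0.04  ] radial -0.0760 tang -0.0429 R 525.0
```

Call:
send_rows(
  series=[
    [[0.5,1,4,-25,0],[0.5,0,0,-25,0],[0.5,0,0,-20,0],[0.5,0,0,-5,0],[0.5,0,0,0,0]],
  ],
)

```text
time: 22.25
tool_pos: [0.5263, -0.0026, 0.0492]
tool_rot: [-0.042, -0.62, 0.784, 0.006]
force: [0.6, 0.5, -1.5]
gripper_width: 0.629
```

Run:
```python
from h import *
st()
cv2.imwrite("pics/sc17.png",viewer.camera("scene")[:,:,::-1]);cv2.imwrite("pics/tp17.png",viewer.camera("top")[:,:,::-1])
st()
crop("scene","s17.png",225,315,135,225,8,"pics/sc17.png")
crop("top","t17.png",225,300,125,220,6,"pics/tp17.png")
```

```text
t 22.25 pos [526.3  -2.6  49.2] jaw -1.8014 g 0.629 F [ 0.6  0.5 -1.5] tilt xy [-0.0737 -0.0429] radial -0.0720 tang -0.0458 R 526.3
t 22.35 pos [526.9  -2.3  50.3] jaw -1.8013 g 0.622 F [ 0.2 -0.5 -1.1] tilt xy [-0.072  -0.0429] radial -0.0702 tang -0.0457 R 526.9
```

View pics/s17.png

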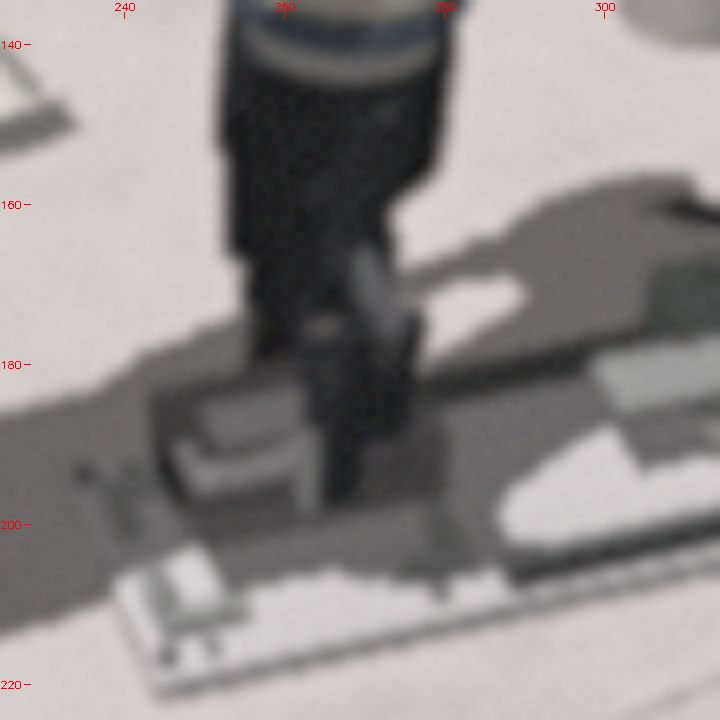

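View pics/t17.png

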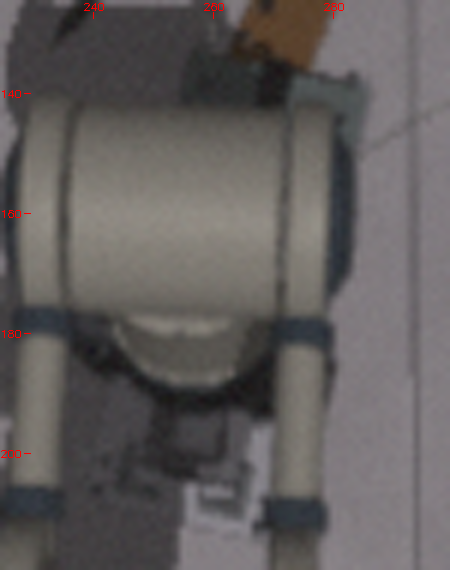

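Run:
```python
from fit import *
pj=np.load("pj.npy")
pm=[.5269,-.0023,-.2305]
overlay("pics/sc17.png","scene","o17.png",modpolys(pm,43)+jigpolys(pj),225,315,135,225,8)
```

```text
(no output)
```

View pics/o17.png

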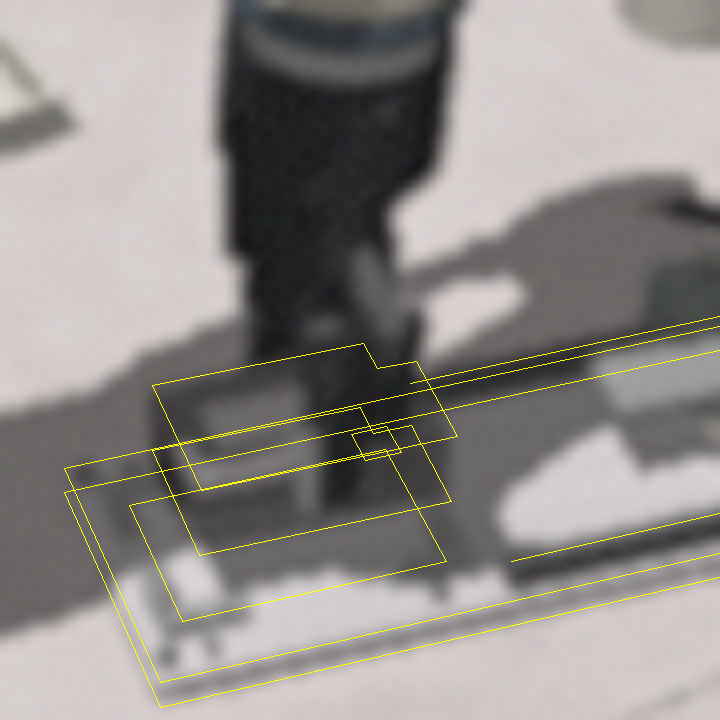

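Call:
send_rows(
  series=[
    [[0.5,0,6,0,0.014],[0.5,0,0,-6,0],[0.5,0,0,-4,0],[0.5,0,0,0,0],[0.5,0,0,0,0]],
  ],
)

```text
time: 22.85
tool_pos: [0.529, 0.0039, 0.0435]
tool_rot: [-0.039, -0.626, 0.779, 0.003]
force: [1.1, -0.1, -1.8]
gripper_width: 0.626
```

Run:
```python
from h import *
st()
```

```text
t 22.85 pos [529.    3.9  43.5] jaw -1.7865 g 0.626 F [ 1.1 -0.1 -1.8] tilt xy [-0.0649 -0.0442] radial -0.0637 tang -0.0460 R 529.1
```

Call:
send_rows(
  series=[
    [[0.5,-2,0,-8,0],[0.5,0,0,-6,0],[0.5,-1,0,-4,0],[0.5,0,0,0,0],[0.5,0,0,0,0]],
  ],
)

```text
time: 23.35
tool_pos: [0.5253, 0.0038, 0.0233]
tool_rot: [-0.04, -0.626, 0.779, 0.003]
force: [-0.1, 0.2, -1.6]
gripper_width: 0.624
```

Run:
```python
from h import *
st()
cv2.imwrite("pics/sc18.png",viewer.camera("scene")[:,:,::-1])
crop("scene","s18.png",225,315,135,225,8,"pics/sc18.png")
```

```text
t 23.35 pos [525.3   3.8  23.3] jaw -1.7864 g 0.624 F [-0.1  0.2 -1.6] tilt xy [-0.066  -0.0444] radial -0.0648 tang -0.0462 R 525.3
```

View pics/s18.png

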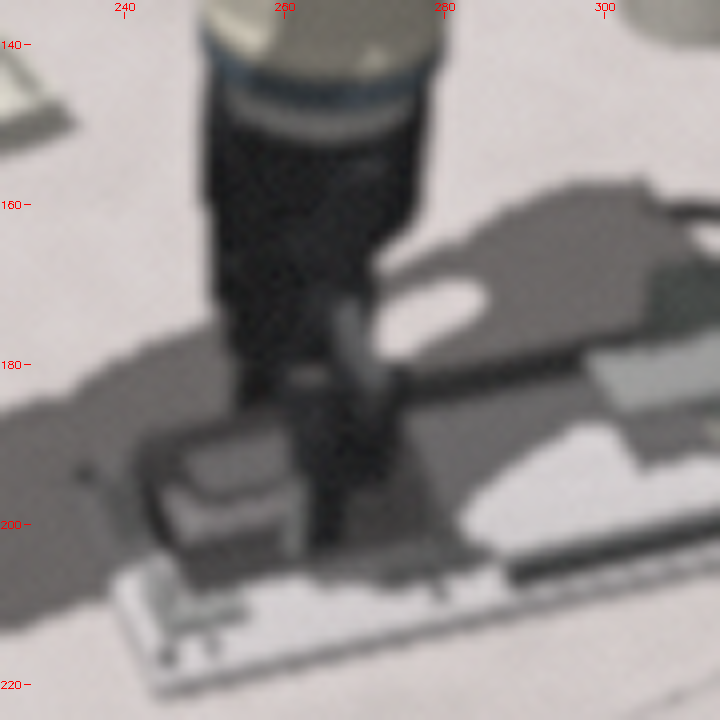

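Call:
send_rows(
  series=[
    [[0.5,1,0,-3,0],[0.5,0,0,-3,0],[0.5,0,0,-2,0],[0.5,0,0,0,0],[0.5,0,0,0,0]],
  ],
)

```text
time: 23.9
tool_pos: [0.5275, 0.0036, 0.0203]
tool_rot: [-0.039, -0.626, 0.779, 0.002]
force: [0.0, -0.2, -1.9]
gripper_width: 0.628
```

Run:
```python
from h import *
st()
```

```text
t 23.90 pos [527.5   3.6  20.3] jaw -1.7863 g 0.628 F [ 0.  -0.2 -1.9] tilt xy [-0.0633 -0.0448] radial -0.0621 tang -0.0465 R 527.5
```

Call:
send_rows(
  series=[
    [[0.5,-1,0,-3,0],[0.5,0,0,-3,0],[0.5,0,0,-2,0],[0.5,0,0,0,0],[0.5,0,0,0,0]],
  ],
)

```text
time: 24.4
tool_pos: [0.5278, 0.0035, 0.0201]
tool_rot: [-0.037, -0.626, 0.779, 0.001]
force: [-0.3, -0.4, 0.5]
gripper_width: 0.624
```

Run:
```python
from h import *
st()
```

```text
t 24.40 pos [527.8   3.5  20.1] jaw -1.7861 g 0.624 F [-0.3 -0.4  0.5] tilt xy [-0.059 -0.045] radial -0.0577 tang -0.0466 R 527.8
```

Run:
```python
from h import *
cv2.imwrite("pics/sc19.png",viewer.camera("scene")[:,:,::-1])
crop("scene","s19.png",230,310,160,225,9,"pics/sc19.png")
```

```text
(no output)
```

View pics/s19.png

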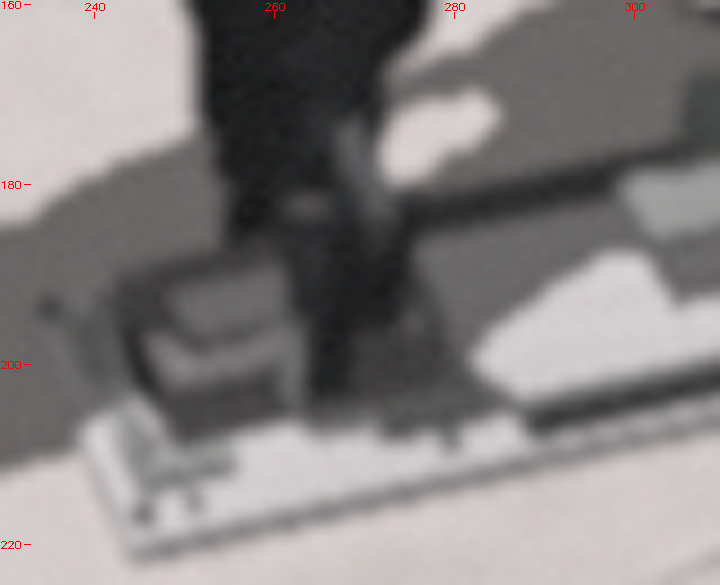

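Call:
send_rows(
  series=[
    [[0.64,0,0,0,0],[0.67,0,0,0,0],[0.72,0,0,0,0],[0.8,0,0,0,0],[0.85,0,0,0,0]],
  ],
)

```text
time: 24.95
tool_pos: [0.5281, 0.0035, 0.0184]
tool_rot: [-0.037, -0.626, 0.779, 0.001]
force: [-0.2, 0.2, -0.1]
gripper_width: 0.849
```

Call:
send_rows(
  series=[
    [[0.85,0,0,10,0],[0.85,0,0,30,0],[0.85,0,0,40,0],[0.85,-20,0,40,0],[0.85,-40,0,20,0]],
  ],
)

```text
time: 25.45
tool_pos: [0.4654, 0.0034, 0.1602]
tool_rot: [-0.04, -0.626, 0.779, 0.004]
force: [-0.7, 0.8, 0.7]
gripper_width: 0.849
```

Call:
send_rows(
  series=[
    [[0.85,-10,45,0,0],[0.85,0,45,0,0],[0.85,0,45,0,0],[0.85,0,40,0,0],[0.85,0,0,0,0]],
  ],
)

```text
time: 25.95
tool_pos: [0.454, 0.1825, 0.1732]
tool_rot: [-0.032, -0.623, 0.781, -0.001]
force: [-0.5, -1.0, -0.6]
gripper_width: 0.852
```

Run:
```python
from h import *
st()
cv2.imwrite("pics/sc20.png",viewer.camera("scene")[:,:,::-1])
cv2.imwrite("pics/tp20.png",viewer.camera("top")[:,:,::-1])
crop("scene","s20.png",225,345,160,225,6,"pics/sc20.png")
crop("top","t20.png",230,300,125,220,6,"pics/tp20.png")
```

```text
t 25.95 pos [454.  182.5 173.2] jaw -1.7934 g 0.852 F [-0.5 -1.  -0.6] tilt xy [-0.0482 -0.0416] radial -0.0590 tang -0.0237 R 489.3
```

View pics/s20.png

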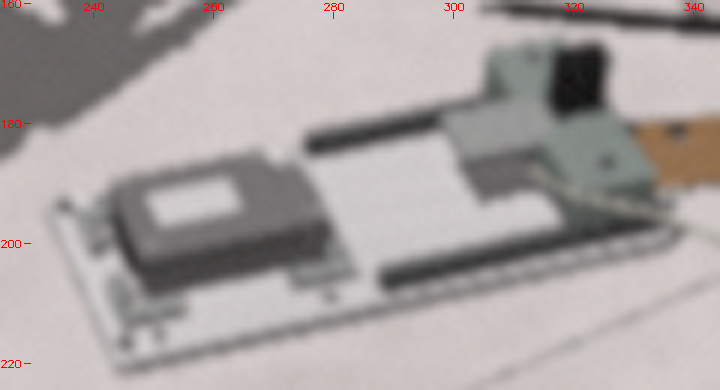

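View pics/t20.png

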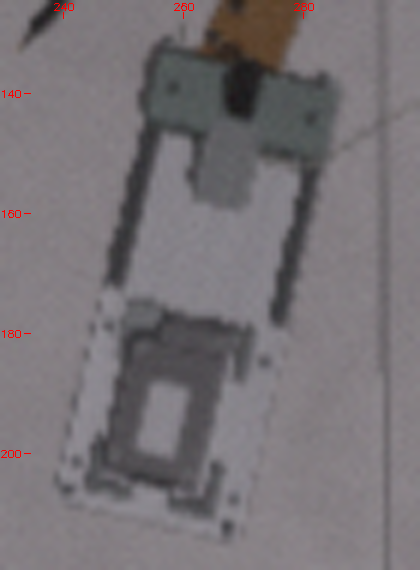

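Run:
```python
from fit import *
pj=np.load("pj.npy")
overlay("pics/sc20.png","scene","o20.png",modpolys(pj,12),228,298,175,218,11)
overlay("pics/tp20.png","top","o21.png",modpolys(pj,12),235,280,170,218,11)
```

```text
(no output)
```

View pics/o20.png

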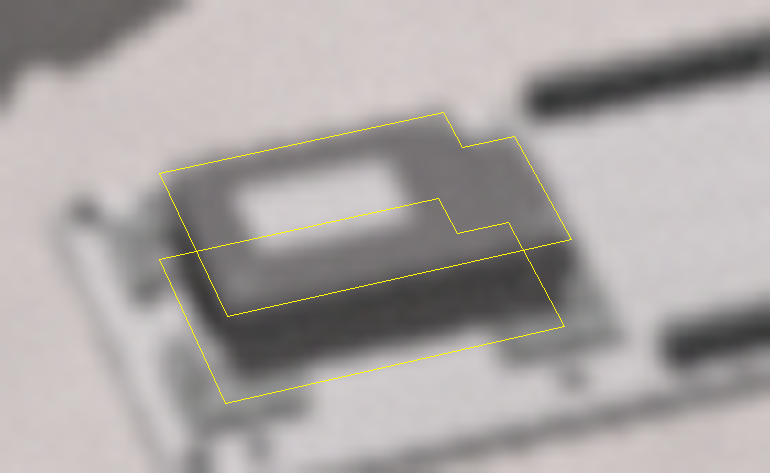

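View pics/o21.png

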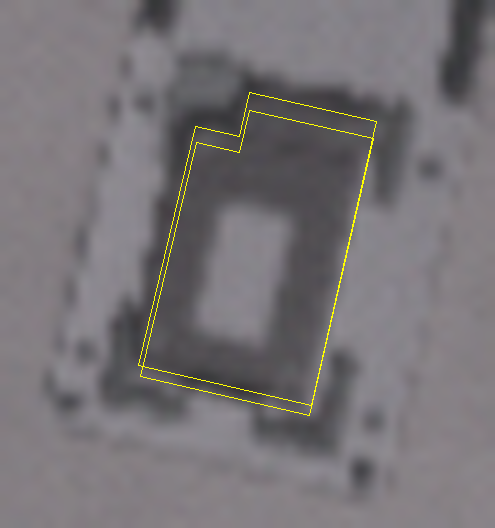

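The module lies flat in the nest, with its notch at the corner block (top picture around (254,178)). Next is the clamp knob.

Call:
send_rows(
  series=[
    [[0.6,20,-17,0,0],[0.6,33,-28,0,0],[0.6,33,-28,0,0],[0.6,33,-28,0,0],[0.6,33,-28,0,0]],
  ],
)

```text
time: 26.55
tool_pos: [0.6084, 0.0417, 0.1767]
tool_rot: [-0.031, -0.623, 0.782, -0.003]
force: [1.0, 0.8, -0.7]
gripper_width: 0.603
```

Call:
send_rows(
  series=[
    [[0.6,33,-28,0,0],[0.6,33,-28,0,0],[0.6,20,-18,0,0],[0.6,8,-8,-10,0],[0.6,0,0,-10,0]],
  ],
)

```text
time: 27.05
tool_pos: [0.7063, -0.0601, 0.1564]
tool_rot: [-0.032, -0.616, 0.787, -0.005]
force: [-0.3, 0.1, -0.2]
gripper_width: 0.599
```

```bash
python3 -c "
from h import *
st()"
```

```text
t 27.05 pos [706.3 -60.1 156.4] jaw -1.8116 g 0.599 F [-0.3  0.1 -0.2] tilt xy [-0.045  -0.0469] radial -0.0397 tang -0.0515 R 708.9
```

Call:
send_rows(
  series=[
    [[0.6,-1,18,-10,0.02],[0.6,0,6,-15,0],[0.6,0,0,-15,0],[0.6,0,0,0,0],[0.6,0,0,0,0]],
  ],
)

```text
time: 27.55
tool_pos: [0.7004, -0.0309, 0.1095]
tool_rot: [-0.035, -0.626, 0.779, -0.002]
force: [-0.4, 0.9, -0.3]
gripper_width: 0.6
```

Run:
```python
from h import *
st()
crop("scene","s21.png",260,370,100,215,5)
```

```text
t 27.55 pos [700.4 -30.9 109.5] jaw -1.7865 g 0.600 F [-0.4  0.9 -0.3] tilt xy [-0.0511 -0.0466] radial -0.0478 tang -0.0500 R 701.1
```

View pics/s21.png

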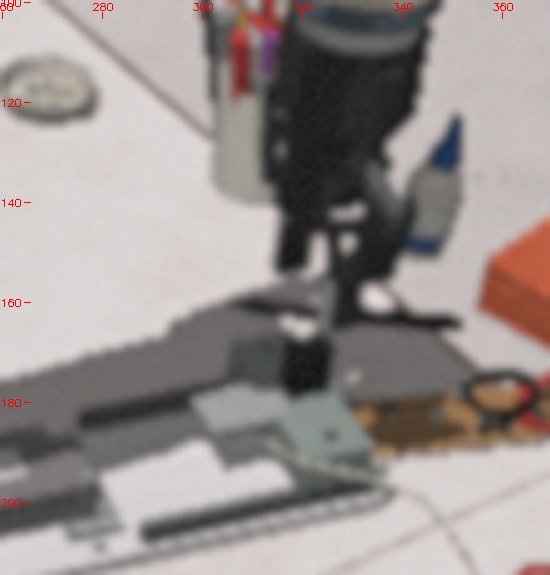

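Call:
send_rows(
  series=[
    [[0.6,4,-5,-10,0],[0.6,0,0,-15,0],[0.6,0,0,-15,0],[0.6,0,0,-7,0],[0.6,0,0,0,0]],
  ],
)

```text
time: 28.1
tool_pos: [0.7051, -0.037, 0.0593]
tool_rot: [-0.034, -0.626, 0.779, -0.003]
force: [-0.1, -0.2, 0.3]
gripper_width: 0.599
```

Run:
```python
from h import *
st()
crop("scene","s22.png",280,370,120,210,6)
```

```text
t 28.10 pos [705.1 -37.   59.3] jaw -1.7874 g 0.599 F [-0.1 -0.2  0.3] tilt xy [-0.0495 -0.0469] radial -0.0457 tang -0.0505 R 706.1
```

View pics/s22.png

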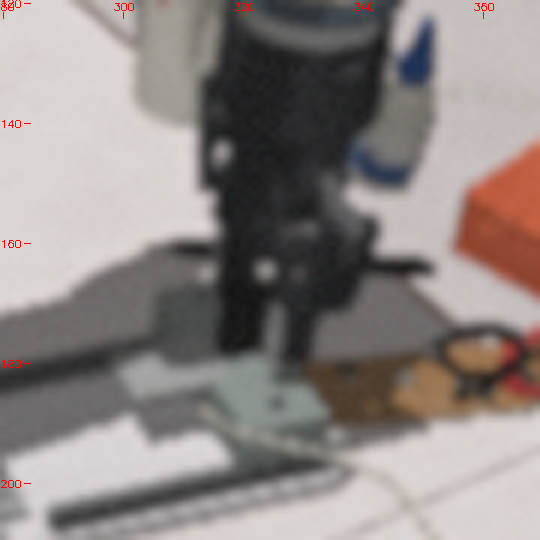

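Call:
send_rows(
  series=[
    [[0.4,0,1,3,0],[0.3,0,0,0,0],[0.22,0,0,0,0],[0.1,0,0,0,0],[0.1,0,0,0,0]],
  ],
  grip_force=25,
)

```text
time: 28.65
tool_pos: [0.705, -0.0386, 0.0644]
tool_rot: [-0.035, -0.625, 0.78, -0.004]
force: [-0.5, -0.1, -2.6]
gripper_width: 0.19
```

Call:
send_rows(
  series=[
    [[0.1,-7,2,0,0],[0.1,-10,2,0,0],[0.1,-10,2,0,0],[0.1,-10,2,0,0],[0.1,-10,2,0,0]],
  ],
)

```text
time: 29.15
tool_pos: [0.6583, -0.0281, 0.0643]
tool_rot: [-0.032, -0.625, 0.78, -0.006]
force: [3.2, -2.0, -2.6]
gripper_width: 0.187
```

Run:
```python
from h import *
st()
```

```text
t 29.15 pos [658.3 -28.1  64.3] jaw -1.7898 g 0.187 F [ 3.2 -2.  -2.6] tilt xy [-0.0421 -0.0497] radial -0.0387 tang -0.0524 R 658.9
```

Call:
send_rows(
  series=[
    [[0.1,-10,2,0,0],[0.1,-10,2,0,0],[0.1,-9,2,0,0],[0.1,-7,2,0,0],[0.1,-5,1,0,0]],
  ],
)

```text
time: 29.65
tool_pos: [0.6199, -0.0196, 0.0649]
tool_rot: [-0.026, -0.625, 0.78, -0.013]
force: [24.5, -5.0, -11.9]
gripper_width: 0.189
```

Call:
send_rows(
  series=[
    [[0.1,-4,1,0,0],[0.1,-4,1,0,0],[0.1,-4,1,0,0],[0.1,-4,1,0,0],[0.1,-4,1,0,0]],
  ],
)

```text
time: 30.15
tool_pos: [0.6179, -0.019, 0.0659]
tool_rot: [-0.008, -0.625, 0.78, -0.033]
force: [19.7, -6.6, -11.9]
gripper_width: 0.186
```

Run:
```python
from h import *
st()
crop("scene","s23.png",230,345,120,225,6)
```

```text
t 30.15 pos [617.9 -19.   65.9] jaw -1.7924 g 0.186 F [ 19.7  -6.6 -11.9] tilt xy [ 0.0276 -0.0617] radial 0.0309 tang -0.0601 R 618.2
```

View pics/s23.png

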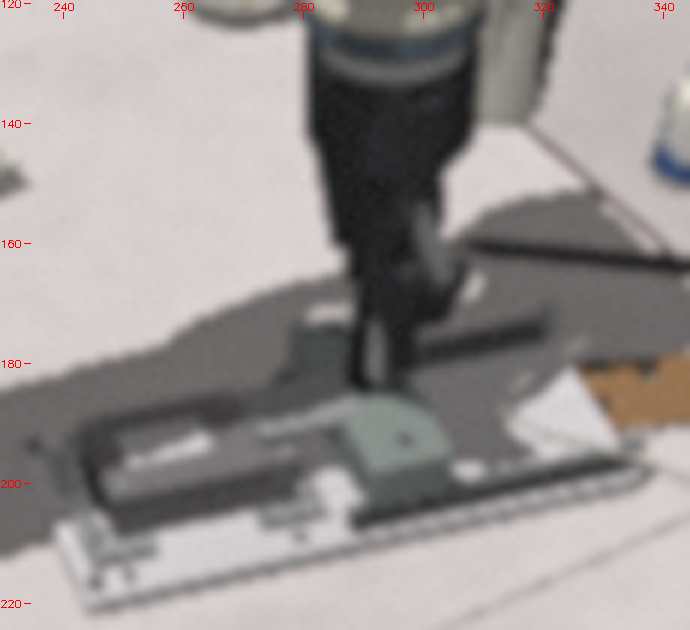

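Call:
send_rows(
  series=[
    [[0.3,0,0,0,0],[0.5,0,0,0,0],[0.6,0,0,0,0],[0.6,0,0,15,0],[0.6,0,0,35,0]],
  ],
)

```text
time: 30.7
tool_pos: [0.6141, -0.0172, 0.1137]
tool_rot: [-0.011, -0.625, 0.78, -0.029]
force: [0.4, -0.5, 0.1]
gripper_width: 0.6
```

Call:
send_rows(
  series=[
    [[0.6,0,0,40,0],[0.6,-20,20,35,0],[0.6,-30,40,0,0],[0.6,-30,40,0,0],[0.6,-30,40,0,0]],
  ],
)

```text
time: 31.2
tool_pos: [0.5045, 0.1217, 0.2052]
tool_rot: [-0.005, -0.622, 0.782, -0.034]
force: [0.7, 0.5, -0.1]
gripper_width: 0.6
```

Call:
send_rows(
  series=[
    [[0.6,-20,40,0,0],[0.6,0,40,0,0],[0.6,0,20,0,0],[0.6,0,0,0,0],[0.6,0,0,0,0]],
  ],
)

```text
time: 31.7
tool_pos: [0.4785, 0.2303, 0.2157]
tool_rot: [0.001, -0.625, 0.78, -0.035]
force: [0.1, -0.4, 0.1]
gripper_width: 0.602
```

Run:
```python
from h import *
st()
cv2.imwrite("pics/sc24.png",viewer.camera("scene")[:,:,::-1])
cv2.imwrite("pics/tp24.png",viewer.camera("top")[:,:,::-1])
crop("scene","s24.png",225,345,160,225,6,"pics/sc24.png")
crop("top","t24.png",230,300,125,220,6,"pics/tp24.png")
a=cv2.imread("pics/sc24.png");cv2.imwrite("pics/sc24b.png",cv2.resize(a,None,fx=1.5,fy=1.5))
```

```text
t 31.70 pos [478.5 230.3 215.7] jaw -1.7918 g 0.602 F [ 0.1 -0.4  0.1] tilt xy [ 0.0444 -0.0529] radial 0.0185 tang -0.0666 R 531.0
```

View pics/s24.png

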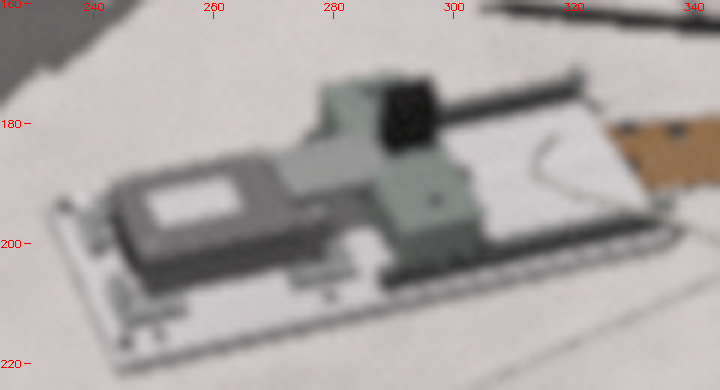

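View pics/t24.png

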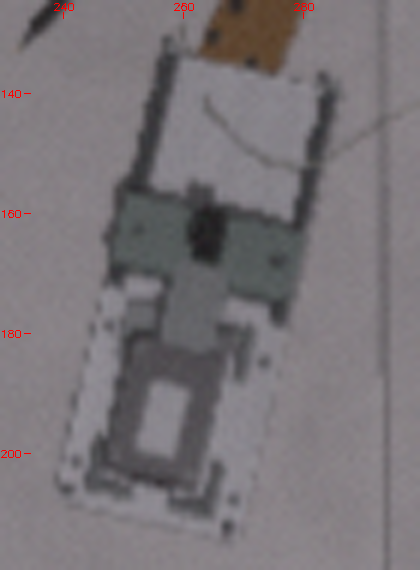

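View pics/sc24b.png

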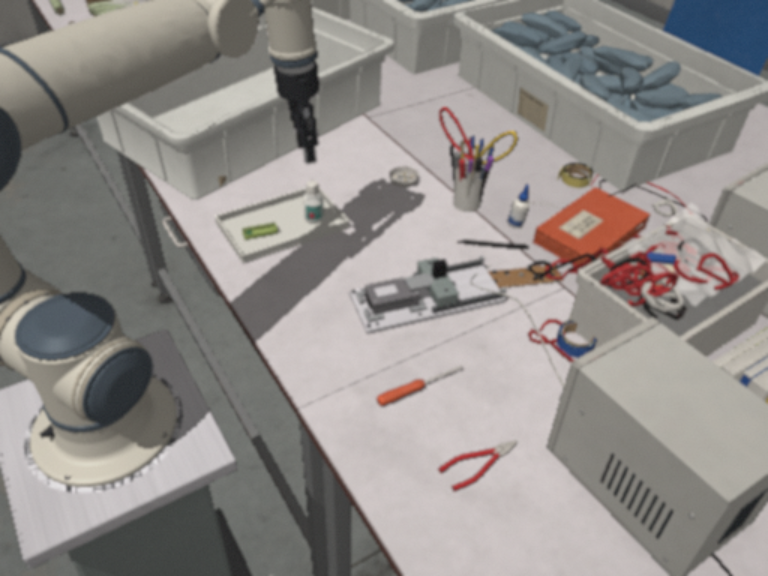

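```bash
python3 - <<'E'
from fit import *
pj=np.load("pj.npy")
def kp(p): return box(p,93-13,93+13,-8,8,87.5)
P=[kp(pj),T(pj,[(31,-16,52.5),(31,16,52.5)]),box(pj,72,114,-53,53,52.5)]
overlay("pics/sc24.png","scene","o24.png",P,262,312,165,212,11)
overlay("pics/tp24.png","top","o25.png",P,242,285,148,195,11)
E
python3 - <<'E'
import cv2,numpy as np
a=cv2.imread("pics/o24.png");b=cv2.imread("pics/o25.png");h=max(a.shape[0],b.shape[0])
p=lambda i:cv2.copyMakeBorder(i,0,h-i.shape[0],0,0,0)
c=np.hstack([p(a),p(b)]);cv2.imwrite("pics/o26.png",cv2.resize(c,None,fx=.75,fy=.75))
E
```

```text
(no output)
```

View pics/o26.png

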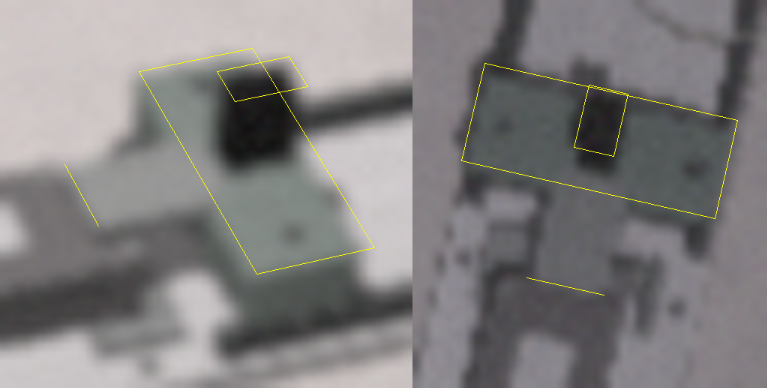

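```bash
python3 -c "
from h import *
st(); print(order.job_done())"
```

```text
t 31.80 pos [478.8 229.5 215.3] jaw -1.7935 g 0.602 F [ 0.6 -0.4  0.6] tilt xy [ 0.0442 -0.053 ] radial 0.0184 tang -0.0665 R 531.0
the job is handed in; nothing more can be done
None
```

The job is done and handed in at 31.8 s of the 72 s allowed. I stood the bottle upright in the tray and laid the shell beside it. Then I set the module in the nest with its notch at the corner block and pulled the clamp home by its knob.

**Last checks**
- **Bottle and shell:** the final pictures show the bottle upright and the shell in the tray.
- **Module:** it looks flat. The outline of its top matched the predicted seated position to about 1 px in the scene picture.
- **Clamp:** it moved about 89 mm by tool position, then stopped against about 20–24 N, which is far above its 2 N friction. I take that as the end stop. The overlay of its home position agreed to about 1 px (2–3 mm).
- **Screwdriver and cutters:** they look untouched in the pictures; I did not measure them again.
- **Arm:** it is clear of everything, and the measured force is near zero.

**What disagreed**
- **Camera mismatch:** the two cameras differed by about 2–3 mm.
- **Module side:** its visible side looked lower than the 30 mm model predicted. The ratio was the same on the table and in the nest, so I did not read it as badly seated.
- **Tool tilt:** the tool drifted up to about 6° from vertical during the moves. The module was placed with a slight roll and settled flat when released.

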